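Put the bento lids back beside their own boxes

ROBOT

A 7-joint arm with a two-finger parallel gripper is mounted at the origin on the work surface. World frame = base frame: x ahead of the robot, y to its left, z up, the work surface at z = 0. Lengths are in m, angles in rad, forces in N, time in s.
With the tool pointing down it reaches from about 0.35 to 0.9 m from the base axis. Payload 8.1 kg.
Tool frame: the origin (TCP) lies on the centre line of the jaws, within the pads' length; the fingertips stand 14 mm ahead of it and the grasp point (between the pads) lies 5 mm behind it; z points along the fingers, y is the direction in which the jaws open and shut (so a half turn about z gives the same grasp; the last joint's range is limited). The gripper opens to 92 mm and grips with 3 to 60 N. Pads are 19 mm wide; open, the fingers measure 130 mm over their backs; the gripper's body (75 mm by 190 mm) begins 47 mm behind the grasp point.
Start: joints at [-1.414, 0.434, 0.025, 1.573, -0.012, 1.134, -0.075], TCP at [0.161, 0.604, 0.211] pointing down, gripper open.
Joint ranges: [-2.62, 2.62], [-0.44, 2.09], [-1.27, 1.32], [0.08, 2.57], [-1.32, 4.46], [0.12, 2], [-2.74, 2.74]. Speed limits (rad/s): [2.22, 2.22, 3.01, 3.01, 3.14, 3.14, 3.14].

INTERFACE

Orientations are given as a rotation vector (axis times angle).
In Python, from cell import arm, optics gives the robot as it stands.
- The arm moves only by the shell command python3 -m creep 'ROWS' [FORCE]. ROWS is JSON, a list of rows, each an object with "translation": the shift along the tool's x, y, z in m, a list of three; "rot": the turn, a rotation vector about the tool's x, y, z in degrees, a list of three; "jaw": the finger opening in m, from 0 to 0.0918. In form: [{"translation": [x, y, z], "rot": [wx, wy, wz], "jaw": jaw}, ...]. A call has 1 to 12 rows; each row shifts and turns the commanded pose from where the row before left it, along the tool's axes as they then stand; what a row does not reach is not made up. A row lasts 1/12 s, in which the tool goes at most 41.7 mm and 7.16 degrees, less where a joint would pass 70% of its speed; a pose out of reach is approached as far as the arm can. A call is refused whole if a number of a shift passes 0.0417 or a number of a turn 7.16, either way. A call with a gripper value outside its range is refused whole. The fingers move at their own pace and stop on an object; FORCE is the grip in N (left out, the last holds). Time passes only in rows, so rows that do not move let the fingers close. It gives the time, the measured TCP pose, the force and the opening at its end, in the units of the state.
- arm.observe(): the state, without advancing time (a new reading comes with each control period).
- optics.get_image(name): name is "scene" or "top"; returns the picture (400x640x3 uint8, red, green, blue); there is no depth.
- optics.camera_info(name): a dict with "fx", "fy", "cx", "cy" (pixels), "k1" (the pictures are not rectified: a ray, as slopes to the right and down, at radius r is drawn at 1 + k1 r^2 times it, then the intrinsics apply), "R" (3x3) and "t" (3): a world point X has camera coordinates R X + t. Camera axes: x right, y down, z forward; pixel columns grow to the right and rows downward; lengths in m; the calibration is good to about 2 mm. A picture is of the moment at which its call begins. camera_info takes no time and is no camera call.
- arm.sign_off(): hands the job in, once; it reports no verdict.
Trained networks look in the newest picture that a camera, given by its name, has taken for a name from the list of things; names that differ only in an ending like _2 or _b are one class to them, and where a whole thing is asked for, a point or a joint stands for the part that bears it (a point fixed in the world has none). Each returns a list of dicts, best first, with "score" (0 to 1); they miss things now and then, are a little off and sometimes report something else, mostly with a low value. They report only what shows in the picture. A call takes as long as a camera call.
- optics.boxes_of(camera, thing): "location" ([column, row] in pixels, amid what is visible of it).
- optics.pinpoint(camera, thing): "location" ([column, row] in pixels: a listed point, or the origin of a listed thing).
The state is a dict: "clock": time; "joints": joint angles; "dq": joint speeds; "joint_efforts": joint torques, N m; "position": TCP position; "ee_rot": TCP orientation; "force": force on the tool from outside, world axes, zero at the start; "ft_torque": the same for the moment, N m; "width": opening from 0.0 (shut) to 1.0 (fully open).
Only numpy, scipy, OpenCV 4.12 (cv2) and the standard library are available. Lean on these libraries where they do the work, as an engineer would, in place of code of your own. Each camera call takes 0.05 s, during which the arm holds its last target.

TASK

After the washing-up the three bento lids were stood in the wrong slots of the drainer. Rearrange them, using the empty slot to make room, so that each lid (square, oblong, round) stands fully down and centred in the slot in line with the box of its own shape, the oblong one on its long edge. Leave the boxes, the measuring cup, the rice bowl and the chopstick rest where they are.

Things in the scene. Friction and masses are not known exactly. Their poses are not given: they have to be found in the camera images.
- rack: Fixed steel wire drainer: 4 equal lid slots in a row (one empty) and, beyond them, 4 tray bays in line with them. Origin on the counter mid-row of the slots; x to the bays, y along the row. Slots at x 0, y -168, -56, 56, 168 mm; bays at x 155. Lids stand on edge, faces along y, on 2 rods (25 mm high, x +-25) between hoops 68 mm long, 65 mm high, 17 mm apart, flared to 33 at the top.
- lid_square_center (a point): The square lid, 84 x 84 mm. Same grey plastic as the others, 13 mm thick, both faces flat with a 5 mm step round the inner one, 40 to 105 g. Origin at its centre; y: thickness, z: up as it stands at the start, x: along its lower edge. It may lean up to 8 degrees. Seated in any slot, its centre is 67 mm above the counter and its top edge 109 mm.
- lid_oblong_center (a point): The oblong lid, 132 mm long and 84 mm high as it stands on a long edge. Same grey plastic as the others, 13 mm thick, both faces flat with a 5 mm step round the inner one, 40 to 105 g. Origin at its centre; y: thickness, z: up as it stands at the start, x: along its lower edge. It may lean up to 8 degrees. Seated in any slot, its centre is 67 mm above the counter and its top edge 109 mm.
- lid_round_center (a point): The round lid, 104 mm in diameter. Same grey plastic as the others, 13 mm thick, both faces flat with a 5 mm step round the inner one, 40 to 105 g. Origin at its centre; y: thickness, z: up as it stands at the start, x: along its lower edge. It may lean up to 8 degrees. Seated in any slot, its centre is 71 mm above the counter and its top 123 mm.
- box_square: The square bento box, 82 x 82 mm and 50 mm high, in one of the rack's bays. Off-white plastic, open at the top, loose in its bay. Origin at the centre of its underside. It is to stay where it is; its lid belongs in the slot in line with it.
- box_oblong: The oblong bento box, 130 mm (along the rack's x) x 82 mm and 45 mm high, in one of the rack's bays. Off-white plastic, open at the top, loose in its bay. Origin at the centre of its underside. It is to stay where it is; its lid belongs in the slot in line with it.
- box_round: The round bento box, 101 mm in diameter and 50 mm high, in one of the rack's bays. Off-white plastic, open at the top, loose in its bay. Origin at the centre of its underside. It is to stay where it is; its lid belongs in the slot in line with it.
- cup: Steel measuring cup, 72 mm in diameter, 58 mm high, with a flat handle 50 mm long; it stands in the bay that has no box. Origin at the centre of its underside. Not to be moved.
- bowl: Empty white ceramic rice bowl, 118 mm in diameter, 62 mm high, on the counter at one end of the rack. Origin at the centre of its underside. Not to be moved.
- rest: Small wooden chopstick rest, 52 x 14 mm and 15 mm high, on the counter at the other end of the rack. Origin at the centre of its underside. Not to be moved.

How it is judged:
By the outcome, as a careful person would: the job done as asked, in the order asked, and still so for the second after the job is handed in, with the robot touching nothing.
It also fails if it takes over 90 s, if anything falls off the work surface, if the arm or the gripper's body presses on something with over 40 N, if the wrist force passes 120 N, or if a joint passes its speed limit or range.

## Working session

There is one attempt and no reset: what is moved stays moved. The work goes in short steps, Python scripts to look and compute and a shell command to move; the robot and the scene stay as the last step left them, time stands still between calls to the robot, and variables do not carry over. Pictures are saved under pics/ and viewed, and the job is handed in when it is done.

```bash
ls; mkdir -p pics
python3 - <<'E'
from cell import arm, optics
import cv2
for n in("scene","top"):
    im=optics.get_image(n); cv2.imwrite(f"pics/{n}0.png",im[:,:,::-1])
    c=optics.camera_info(n); print(n,c)
print(arm.observe())
for n in("top","scene"):
  for t in["rack","lid_square_center","lid_oblong_center","lid_round_center","box_square","box_oblong","box_round","cup","bowl","rest"]:
    print(n,t,[(d["location"],round(d["score"],2)) for d in optics.pinpoint(n,t)][:3])
E
```

```text
pics
scene {'fx': 415.8871846208314, 'fy': 415.8871846208314, 'cx': 325.38521931917654, 'cy': 201.28562091105803, 'k1': -0.10667726005399271, 'R': array([[-0.69654696,  0.7172599 , -0.01898868],
       [ 0.55644812,  0.52329304, -0.64539126],
       [-0.45297663, -0.46011154, -0.7636161 ]]), 't': array([ 0.40163008, -0.28237591,  1.35710097])}
top {'fx': 431.6826663252168, 'fy': 431.6826663252168, 'cx': 316.3998031780566, 'cy': 201.48584580354142, 'k1': -0.12114640285959352, 'R': array([[ 0.00393173, -0.9999712 ,  0.00649168],
       [-0.99841383, -0.00429005, -0.05613744],
       [ 0.05616368, -0.00626067, -0.99840195]]), 't': array([0.03607078, 0.62616415, 1.13585969])}
{'clock': 0.1, 'joints': array([-1.41360382,  0.43516097,  0.02495142,  1.57399457, -0.01160664,
        1.13398857, -0.07509027]), 'dq': array([ 0.00164514, -0.00112658,  0.00132299, -0.00199261, -0.00070229,
        0.00134206, -0.00021404]), 'joint_efforts': array([ 3.79429024e-03, -6.69128036e+01,  9.88271087e-01, -3.15144145e+01,
       -6.05973601e-02,  3.74936115e-02,  6.79178083e-05]), 'position': array([0.1
[... 410 characters left out ...]
box_square [([379.1, 173.3], 0.86)]
top box_oblong [([224.0, 223.0], 0.61)]
top box_round [([416.9, 166.5], 0.69)]
top cup [([292.7, 183.6], 0.71)]
top bowl [([486.0, 199.9], 0.88)]
top rest [([225.1, 226.0], 0.58)]
scene rack [([309.1, 191.6], 0.83)]
scene lid_square_center [([325.4, 184.2], 0.91)]
scene lid_oblong_center [([264.8, 151.6], 0.69)]
scene lid_round_center [([294.4, 166.5], 0.68), ([254.6, 214.7], 0.55)]
scene box_square [([413.9, 277.5], 0.66)]
scene box_oblong [([286.7, 235.8], 0.58)]
scene box_round [([223.1, 196.0], 0.82)]
scene cup [([324.8, 257.1], 0.74)]
scene bowl [([210.1, 149.0], 0.82), ([324.0, 184.7], 0.43), ([225.7, 193.0], 0.27)]
scene rest [([412.8, 274.0], 0.5)]
```

View pics/scene0.png

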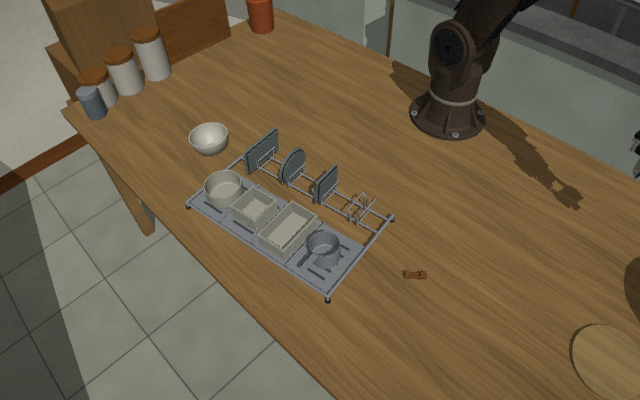

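View pics/top0.png

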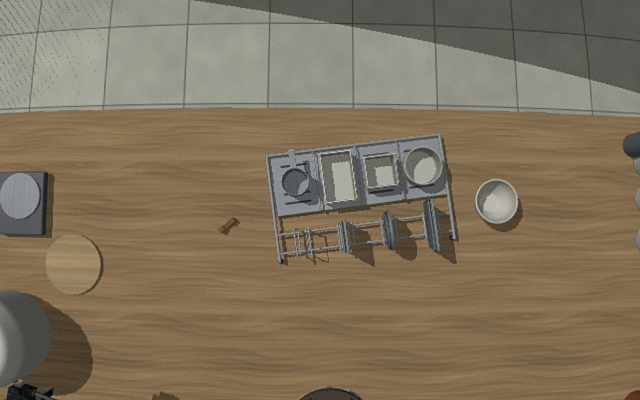

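The slots from right to left in the top view hold oblong, round and square, then one empty. The bays, in the same order, hold round, square, oblong and the cup. Next I'll triangulate the lids and overlay a rack model to check its pose.

```bash
cat > h.py <<'E'
import numpy as np, cv2
from cell import arm, optics
from scipy.spatial.transform import Rotation as Ro
from scipy.optimize import least_squares
CI={n:optics.camera_info(n) for n in("scene","top")}
def proj(n,X):
    c=CI[n]; X=np.atleast_2d(X); p=X@np.array(c["R"]).T+c["t"]; s=p[:,:2]/p[:,2:]
    s=s*(1+c["k1"]*(s**2).sum(1,keepdims=True)); return s*[c["fx"],c["fy"]]+[c["cx"],c["cy"]]
def onz(n,uv,z):
    return least_squares(lambda q:(proj(n,[q[0],q[1],z])-uv).ravel(),[0.6,0]).x
def tri(a,b):
    r=least_squares(lambda q:np.r_[(proj("scene",q)-a).ravel(),(proj("top",q)-b).ravel()],[0.6,0,.07]); return r.x,r.cost
def rackT(p,X):  # p=x,y,yaw ; X rack frame m
    X=np.atleast_2d(X).astype(float); c,s=np.cos(p[2]),np.sin(p[2])
    return np.c_[p[0]+c*X[:,0]-s*X[:,1], p[1]+s*X[:,0]+c*X[:,1], X[:,2]]
def show(n,p,f,box,k=4,lids=(),draw=True):
    im=np.ascontiguousarray(optics.get_image(n)[:,:,::-1]); x0,y0,x1,y1=box
    im=cv2.resize(im[y0:y1,x0:x1],None,fx=k,fy=k,interpolation=cv2.INTER_CUBIC)
    def L(P,col):
        q=np.round((proj(n,rackT(p,P))-[x0,y0]+.5)*k-.5).astype(int)
        cv2.polylines(im,[q.reshape(-1,1,2)],False,col,1)
    if draw:
      for y in(-.168,-.056,.056,.168):
        for s in(-1,1):
            L([[-.034,y+s*.0085,.025],[-.034,y+s*.0165,.065],[.034,y+s*.0165,.065],[.034,y+s*.0085,.025]],(0,255,255))
      L([[-.025,-.2,.025],[-.025,.2,.025]],(0,255,0));L([[.025,-.2,.025],[.025,.2,.025]],(0,255,0))
      for y,sh in lids:
        w={'s':.042,'o':.066,'r':0}[sh]
        for d in(-.0065,.0065):
          if w: L([[-w,y+d,.025],[-w,y+d,.109],[w,y+d,.109],[w,y+d,.025],[-w,y+d,.025]],(0,0,255))
          else:
            t=np.linspace(0,6.283,40); L(np.c_[.052*np.cos(t),0*t+y+d,.071+.052*np.sin(t)],(0,0,255))
    cv2.imwrite(f,im)
E
python3 - <<'E'
from h import *
P={}
for t in["rack","lid_square_center","lid_oblong_center","lid_round_center","box_square","box_oblong","box_round","cup"]:
    for n in("top","scene"):
        d=optics.pinpoint(n,t)
        if d: print(t,n,d[0]["location"],onz(n,d[0]["location"],{"l":.067}.get(t[0],0 if t=="rack" else .01)).round(4),round(d[0]["score"],2))
p0=onz("top",[364.1,233.4],0); print(p0)
p=[*p0,np.radians(7)]
show("top",p,"pics/t1.png",(260,125,460,275))
show("scene",p,"pics/s1.png",(180,110,400,250),k=3.6)
E
```

```text
rack top [364.1, 233.4] [ 0.541 -0.091] 0.71
rack scene [309.1, 191.6] [ 0.5462 -0.0925] 0.83
lid_square_center scene [325.4, 184.2] [ 0.5386 -0.0351] 0.91
lid_oblong_center top [433.2, 224.8] [ 0.5643 -0.2624] 0.84
lid_oblong_center scene [264.8, 151.6] [ 0.5658 -0.2458] 0.69
lid_round_center scene [294.4, 166.5] [ 0.5493 -0.1415] 0.68
box_square top [379.1, 173.3] [ 0.7037 -0.131 ] 0.86
box_square scene [413.9, 277.5] [0.5718 0.283 ] 0.66
box_oblong top [224.0, 223.0] [0.5673 0.2873] 0.61
box_oblong scene [286.7, 235.8] [ 0.6946 -0.0208] 0.58
box_round top [416.9, 166.5] [ 0.7231 -0.235 ] 0.69
box_round scene [223.1, 196.0] [ 0.7252 -0.247 ] 0.82
cup top [292.7, 183.6] [0.6745 0.1027] 0.71
cup scene [324.8, 257.1] [0.6739 0.0927] 0.74
[ 0.54096472 -0.09101353]
```

Run:
```python
from h import *
show("top",[0,0,0],"pics/t1n.png",(260,125,460,275),draw=False)
show("scene",[0,0,0],"pics/s1n.png",(180,110,400,250),k=3.6,draw=False)
```

```text
(no output)
```

View pics/t1.png

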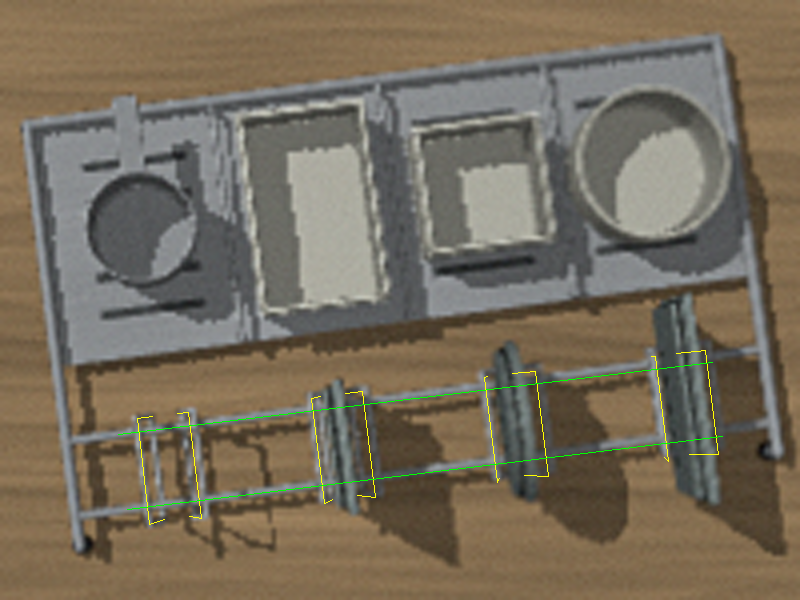

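View pics/s1.png

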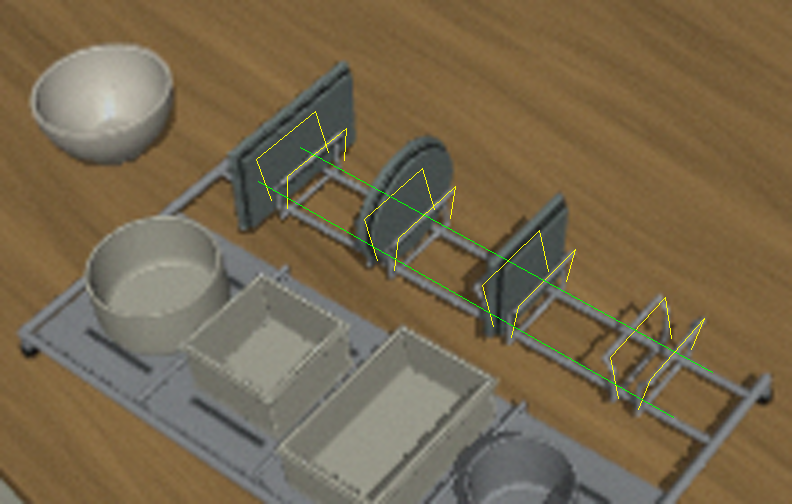

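View pics/t1n.png

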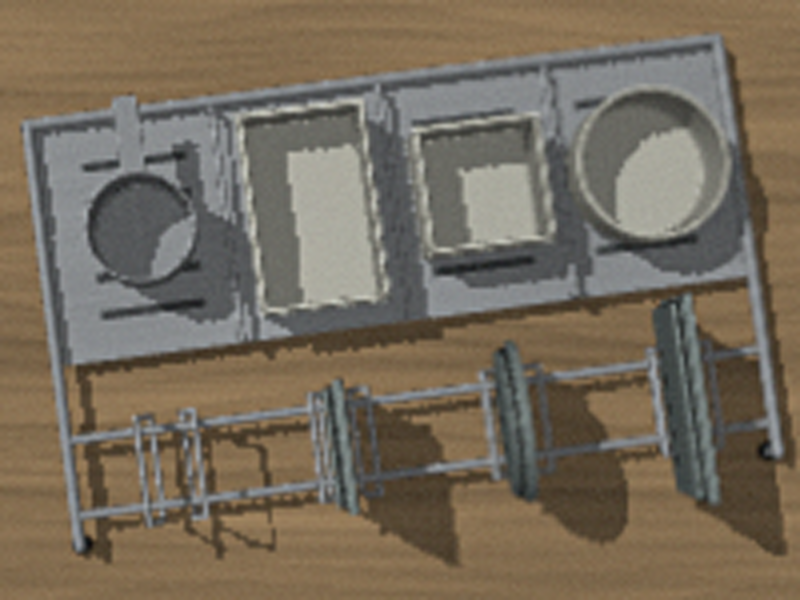

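View pics/s1n.png

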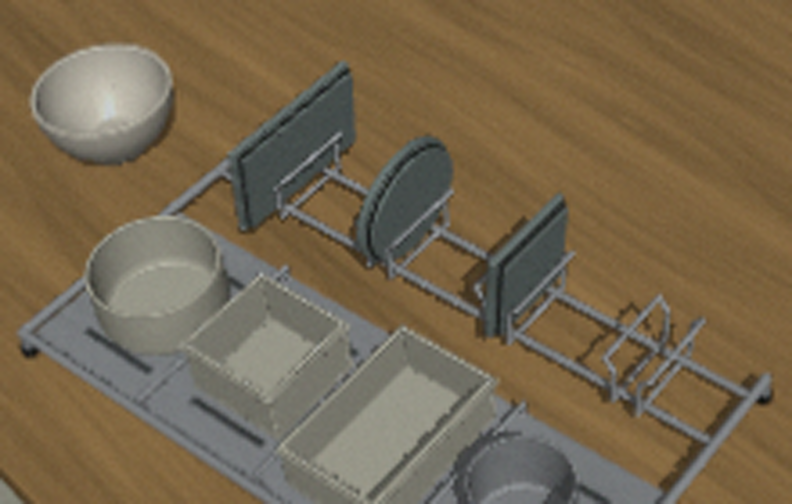

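Run:
```python
from h import *
from scipy.ndimage import map_coordinates,gaussian_filter
from scipy.optimize import minimize
S={}
for n in("top","scene"):
    a=optics.get_image(n).astype(float); S[n]=gaussian_filter((a.max(2)-a.min(2)),.6)
def seg(a,b,m=30): t=np.linspace(0,1,m)[:,None]; return np.array(a)*(1-t)+np.array(b)*t
def pts():
    rods=[];hoop=[]
    for x in(-.025,.025):
        for a,b in((.2,.205),(.08,.14),(-.03,.03),(-.085,-.135)): rods.append(seg([x,a,.023],[x,b,.023],20))
    for s in(-1,1):
        y=.168; hoop.append(seg([-.033,y+s*.0165,.063],[.033,y+s*.0165,.063],30))
    return np.vstack(rods),np.vstack(hoop)
R,H=pts()
def cost(p,w=("top","scene")):
    c=0
    for n in w:
        for Q in(R,H):
            uv=proj(n,rackT(p,Q)); c+=map_coordinates(S[n],[uv[:,1],uv[:,0]],order=1).mean()
    return c
for w in(("top",),("scene",),("top","scene")):
    best=min((cost([x,y,a],w),x,y,a) for x in np.arange(.532,.556,.002) for y in np.arange(-.1,-.08,.002) for a in np.radians(np.arange(6,8.6,.25)))
    r=minimize(cost,best[1:],args=(w,),method="Nelder-Mead",options=dict(initial_simplex=[np.array(best[1:])+d for d in np.vstack([np.zeros(3),np.diag([.001,.001,.004])])]))
    print(w,best,r.x,np.degrees(r.x[2]),r.fun,cost([.541,-.091,.122],w))
p=r.x
lids=[(.056,'s'),(-.056,'r'),(-.168,'o')]
show("top",p,"pics/t2.png",(260,195,460,275),lids=lids)
show("scene",p,"pics/s2.png",(230,110,400,240),k=4.5,lids=lids)
```

```text
('top',) (np.float64(28.718799069264122), np.float64(0.544), np.float64(-0.09), np.float64(0.13526301702956053)) [ 0.54300155 -0.08896621  0.13232408] 7.5816115410390506 27.33468681548188 34.107282509771224
('scene',) (np.float64(28.591477909640076), np.float64(0.546), np.float64(-0.092), np.float64(0.13526301702956053)) [ 0.54622323 -0.0925529   0.13521105] 7.747022388526045 28.388940325719247 46.827638004652925
('top', 'scene') (np.float64(63.1776252820829), np.float64(0.544), np.float64(-0.092), np.float64(0.1308996938995747)) [ 0.54463447 -0.09204958  0.13388316] 7.670939787267928 62.54054633226863 80.93492051442415
```

View pics/t2.png

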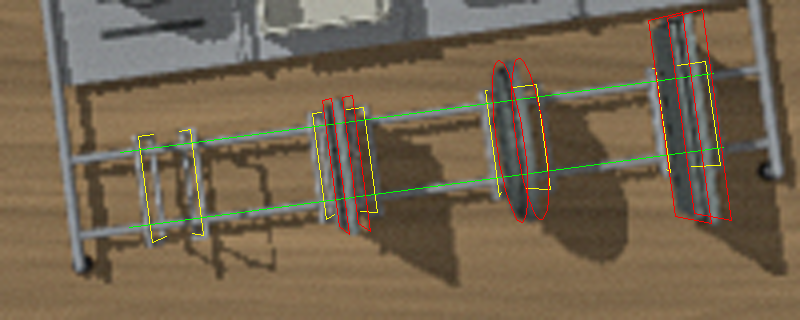

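View pics/s2.png

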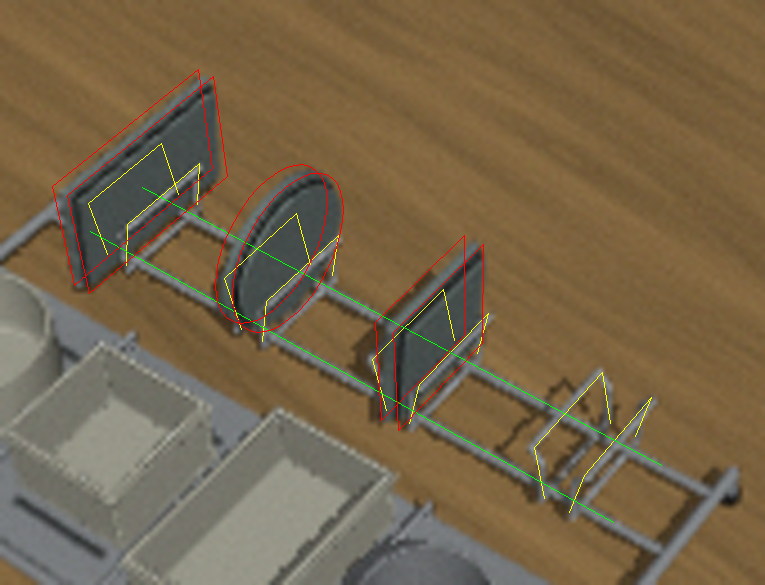

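Run:
```python
from h import *
show("top",[0,0,0],"pics/t3.png",(335,190,445,260),k=7,draw=False)
show("scene",[0,0,0],"pics/s3.png",(235,120,345,210),k=7,draw=False)
```

```text
(no output)
```

View pics/t3.png

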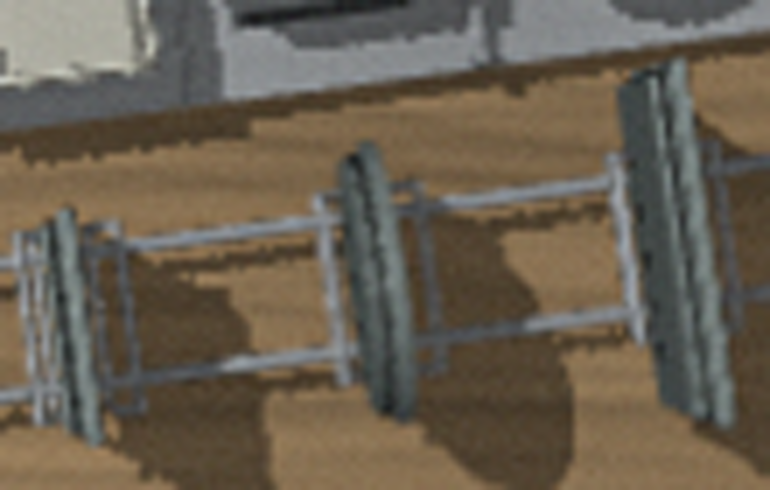

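View pics/s3.png

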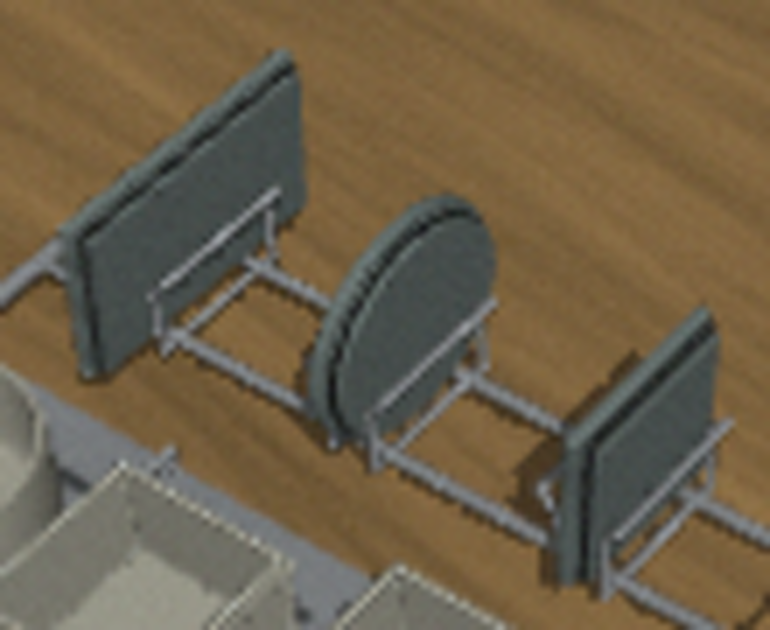

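Run:
```python
from h import *
p=[.5446,-.0916,.1335]
T=lambda x,y:np.array([335+(x+.5)/7-.5,190+(y+.5)/7-.5]); S=lambda x,y:np.array([235+(x+.5)/7-.5,120+(y+.5)/7-.5])
def inr(X): 
    d=np.array(X[:2])-p[:2]; c,s=np.cos(p[2]),np.sin(p[2]); return (np.array([c*d[0]+s*d[1],-s*d[0]+c*d[1]])*1000).round(1)
for nm,a,b in[("sq bay outer",(572,430),(70,208)),("sq rob outer",(703,310),(99,440)),("ob bay outer",(62,235),(682,60)),("ob rob outer",(283,52),(731,422)),
 ]:
    A,B=S(*a),T(*b); X,c=tri(A,B); print(nm,X.round(4),c,"rack",inr(X),"z109 scene",inr(onz("scene",A,.109)),"top",inr(onz("top",B,.109)))
for nm,b in[("sq L",(55,212)),("sq mid",(73,325)),("rd bay",(360,145)),("rd rob",(395,418)),("rd mid",(380,280)),("ob mid",(690,240))]:
    print(nm,inr(onz("top",T(*b),.071 if nm in("rd bay","rd rob") else .115 if nm=="rd mid" else .109)))
print(rackT(p,[[0,y,0] for y in(-.168,-.056,.056,.168)]))
```

```text
sq bay outer [ 0.5767 -0.0292  0.1134] 0.11415523697727542 rack [40.1 57.5] z109 scene [36.5 55.6] top [40.7 56.5]
sq rob outer [ 0.4961 -0.0407  0.1065] 0.0013298580952163382 rack [-41.3  56.9] z109 scene [-39.2  58.3] top [-41.2  57.1]
ob bay outer [ 0.631  -0.2499  0.1035] 0.013055841367202755 rack [  64.5 -168.4] z109 scene [  68.4 -163.9] top [  64.2 -166.7]
ob rob outer [ 0.5025 -0.2666  0.1054] 0.12154771970889436 rack [ -65.  -167.8] z109 scene [ -61.4 -165.6] top [ -65.1 -166.1]
sq L [39.9 61.9]
sq mid [-0.1 60.9]
rd bay [ 49.8 -54.5]
rd rob [-50.4 -53.7]
rd mid [  1.5 -47.5]
ob mid [   0.6 -160.4]
[[ 0.56696144 -0.25810515  0.        ]
 [ 0.55205381 -0.14710172  0.        ]
 [ 0.53714619 -0.03609828  0.        ]
 [ 0.52223856  0.07490515  0.        ]]
```

```bash
cat >> h.py <<'E'
P0=[.5446,-.0916,.1335]
def rel(tx,ty,z,yaw=None):
    """target TCP in rack frame (m, z TCP height); prints tool-frame delta and rot deg"""
    s=arm.observe(); Rm=Ro.from_rotvec(s["ee_rot"]).as_matrix()
    w=rackT(P0,[tx,ty,z])[0]; d=Rm.T@(w-s["position"])
    c,sn=np.cos(P0[2]),np.sin(P0[2])
    Rt=np.array([[-c,-sn,0],[-sn,c,0],[0,0,-1]]); Rt=Rt.T if False else np.c_[[-c,-sn,0],[-sn,c,0],[0,0,-1]]
    e=np.degrees(Ro.from_matrix(Rm.T@Rt).as_rotvec())
    q=s["position"]-[P0[0],P0[1],0]
    print("t %.2f"%s["clock"],"rackpos",np.round([c*q[0]+sn*q[1],-sn*q[0]+c*q[1],q[2]],4),"delta mm",(d*1000).round(1),"rot",e.round(2),"F",s["force"].round(1),"M",s["ft_torque"].round(2),"w %.4f"%(s["width"]*.0918))
E
python3 -m creep '[{"translation":[0,0,0],"rot":[0,0,-5.65],"jaw":0.05},{"translation":[0,0,0],"rot":[0,0,-5.65],"jaw":0.05},{"translation":[0,0,0],"rot":[0,0,-5.65],"jaw":0.05},{"translation":[0,0,0],"rot":[0,0,-5.65],"jaw":0.05}]' 20
python3 -c "
from h import *
rel(0,.061,.2)"
```

```text
clock: 2.73
position: [0.1605, 0.604, 0.2113]
ee_rot: [-0.219, 3.134, 0.0]
force: [-0.1, -0.4, 0.9]
width: 0.758
t 2.73 rackpos [-0.2881  0.7406  0.2113] delta mm [-284.  -681.3   11.3] rot [0.   0.   0.34] F [-0.1 -0.4  0.9] M [0.   0.   0.02] w 0.0696
```

```bash
python3 -m creep '[{"translation":[-0.0158,-0.0378,0],"rot":[0,0,0.34],"jaw":0.05},{"translation":[-0.0158,-0.0378,0],"rot":[0,0,0],"jaw":0.05},{"translation":[-0.0158,-0.0378,0],"rot":[0,0,0],"jaw":0.05},{"translation":[-0.0158,-0.0378,0],"rot":[0,0,0],"jaw":0.05},{"translation":[-0.0158,-0.0378,0],"rot":[0,0,0],"jaw":0.05},{"translation":[-0.0158,-0.0378,0],"rot":[0,0,0],"jaw":0.05},{"translation":[-0.0158,-0.0378,0],"rot":[0,0,0],"jaw":0.05},{"translation":[-0.0158,-0.0378,0],"rot":[0,0,0],"jaw":0.05},{"translation":[-0.0158,-0.0378,0],"rot":[0,0,0],"jaw":0.05},{"translation":[-0.0158,-0.0378,0],"rot":[0,0,0],"jaw":0.05},{"translation":[-0.0158,-0.0378,0],"rot":[0,0,0],"jaw":0.05},{"translation":[-0.0158,-0.0378,0],"rot":[0,0,0],"jaw":0.05}]' 20
python3 -m creep '[{"translation":[-0.0158,-0.0378,0],"rot":[0,0,0],"jaw":0.05},{"translation":[-0.0158,-0.0378,0],"rot":[0,0,0],"jaw":0.05},{"translation":[-0.0158,-0.0378,0],"rot":[0,0,0],"jaw":0.05},{"translation":[-0.0158,-0.0378,0],"rot":[0,0,0],"jaw":0.05},{"translation":[-0.0158,-0.0378,0],"rot":[0,0,0],"jaw":0.05},{"translation":[-0.0158,-0.0378,0],"rot":[0,0,0],"jaw":0.05},{"translation":[0,0,0],"rot":[0,0,0],"jaw":0.05},{"translation":[0,0,0],"rot":[0,0,0],"jaw":0.05}]'
python3 -c "
from h import *
rel(0,.061,.09)"
```

```text
clock: 3.73
position: [0.4077, 0.1768, 0.2117]
ee_rot: [-0.202, 3.134, 0.001]
force: [1.2, 1.7, 0.6]
width: 0.54
clock: 4.4
position: [0.5308, -0.037, 0.2112]
ee_rot: [-0.194, 3.135, -0.002]
force: [0.2, 1.4, -0.2]
width: 0.546
t 4.40 rackpos [-0.0064  0.056   0.2112] delta mm [ -6.4   5.2 121.2] rot [-0.06  0.01 -0.57] F [ 0.2  1.4 -0.2] M [ 0.04  0.05 -0.01] w 0.0501
```

```bash
python3 -m creep '[{"translation":[-0.0064,0.005,0.02],"rot":[0,0,-0.57],"jaw":0.05},{"translation":[0,0,0.02],"rot":[0,0,0],"jaw":0.05},{"translation":[0,0,0.02],"rot":[0,0,0],"jaw":0.05},{"translation":[0,0,0],"rot":[0,0,0],"jaw":0.05}]'
python3 -c "
from h import *
rel(0,.061,.09)
show('scene',P0,'pics/s4.png',(240,70,400,230),k=4)
show('top',P0,'pics/t4.png',(290,180,400,270),k=6)
"
```

```text
clock: 4.73
position: [0.5331, -0.0265, 0.1481]
ee_rot: [0.221, -3.128, -0.001]
force: [-0.1, 0.3, -0.5]
width: 0.542
t 4.73 rackpos [-0.0027  0.066   0.1481] delta mm [-3.  -5.1 58.1] rot [ 0.07 -0.33  0.43] F [-0.1  0.3 -0.5] M [ 0.04  0.05 -0.02] w 0.0498
```

View pics/s4.png

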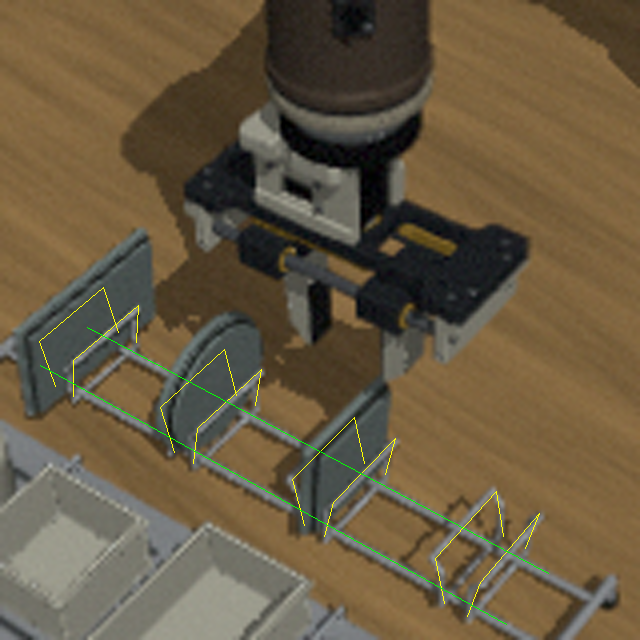

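View pics/t4.png

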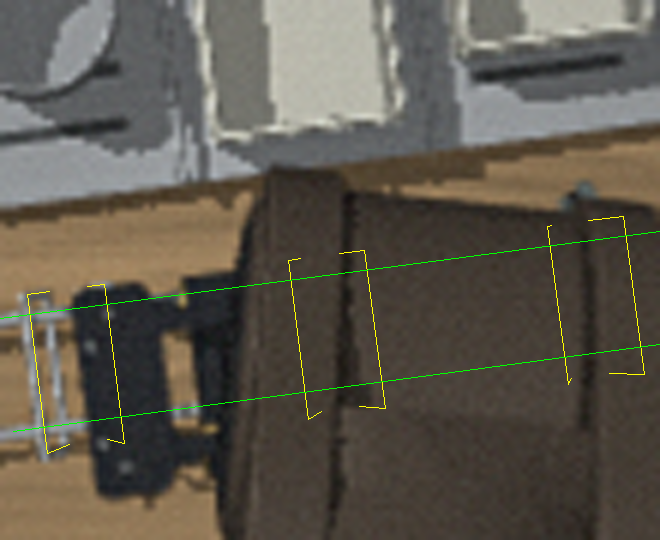

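```bash
python3 -m creep '[{"translation":[-0.002,-0.003,0.01],"rot":[0,0,0],"jaw":0.05},{"translation":[0,0,0.01],"rot":[0,0,0],"jaw":0.05},{"translation":[0,0,0.01],"rot":[0,0,0],"jaw":0.05},{"translation":[0,0,0],"rot":[0,0,0],"jaw":0.05},{"translation":[0,0,0],"rot":[0,0,0],"jaw":0.05},{"translation":[0,0,0],"rot":[0,0,0],"jaw":0.05}]'
python3 -c "
from h import *
rel(0,.061,.09)
rel(0,.061,.09)
"
```

```text
clock: 5.33
position: [0.5383, -0.0311, 0.1214]
ee_rot: [0.217, -3.134, -0.0]
force: [-0.1, -0.5, -0.2]
width: 0.544
t 5.33 rackpos [0.0018 0.0608 0.1214] delta mm [ 1.8  0.2 31.4] rot [ 0.   -0.01  0.28] F [-0.1 -0.5 -0.2] M [0.06 0.04 0.05] w 0.0499
t 5.33 rackpos [0.0018 0.0608 0.1214] delta mm [ 1.8  0.2 31.4] rot [ 0.   -0.01  0.28] F [-0.1 -0.5 -0.2] M [0.06 0.04 0.05] w 0.0499
```

```bash
python3 -m creep '[{"translation":[0.0018,0,0.016],"rot":[0,0,0],"jaw":0.05},{"translation":[0,0,0.015],"rot":[0,0,0],"jaw":0.05},{"translation":[0,0,0],"rot":[0,0,0],"jaw":0.04},{"translation":[0,0,0],"rot":[0,0,0],"jaw":0.02},{"translation":[0,0,0],"rot":[0,0,0],"jaw":0.005},{"translation":[0,0,0],"rot":[0,0,0],"jaw":0.005},{"translation":[0,0,0],"rot":[0,0,0],"jaw":0.005},{"translation":[0,0,0],"rot":[0,0,0],"jaw":0.005},{"translation":[0,0,0],"rot":[0,0,0],"jaw":0.005},{"translation":[0,0,0],"rot":[0,0,0],"jaw":0.005}]' 15
python3 -c "
from h import *
rel(0,.061,.09)
show('scene',P0,'pics/s5.png',(240,110,400,230),k=5,draw=False)
"
```

```text
clock: 6.17
position: [0.5366, -0.0313, 0.0906]
ee_rot: [-0.217, 3.134, 0.0]
force: [-0.2, 0.6, 0.8]
width: 0.062
t 6.17 rackpos [0.0001 0.0608 0.0906] delta mm [0.1 0.2 0.6] rot [-0.    0.03  0.29] F [-0.2  0.6  0.8] M [ 0.02 -0.06 -0.03] w 0.0057
```

View pics/s5.png

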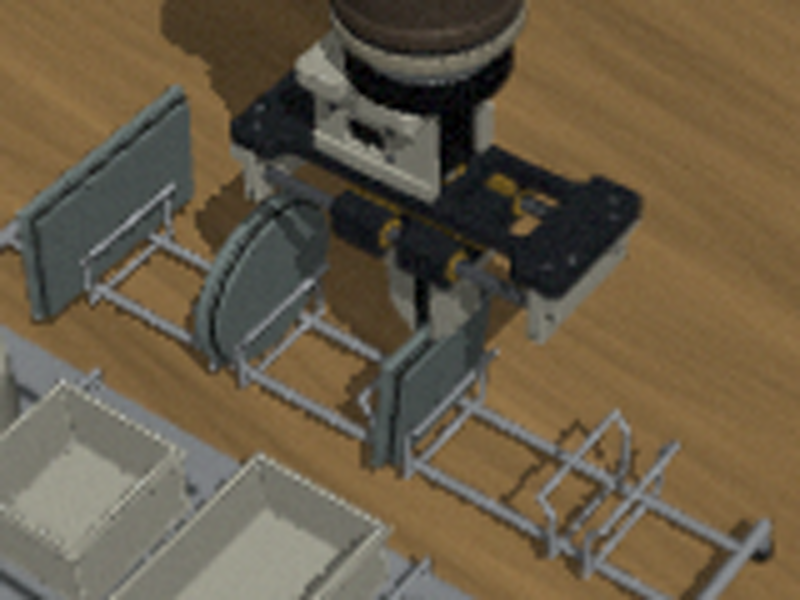

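```bash
python3 -c "
from h import *
s=arm.observe(); R=Ro.from_rotvec(s['ee_rot']).as_matrix()
for z in(.014,0,-.005,-.05): print(z,((proj('scene',s['position']+R@[0,0,z])-[240,110]+.5)*5-.5).round(0))
print(R.round(3), ((proj('scene',rackT(P0,[[-.042,.056,.109],[.042,.056,.109]]))-[240,110])*5).round())
"
```

```text
0.014 [[437. 362.]]
0 [[436. 343.]]
-0.005 [[436. 337.]]
-0.05 [[435. 273.]]
[[-0.99  -0.138  0.   ]
 [-0.138  0.99   0.   ]
 [-0.     0.    -1.   ]] [[475. 264.]
 [375. 362.]]
```

```bash
python3 -c "
from h import *
show('scene',P0,'pics/s6.png',(300,140,360,210),k=10,draw=False)
"
```

```text
(no output)
```

View pics/s6.png

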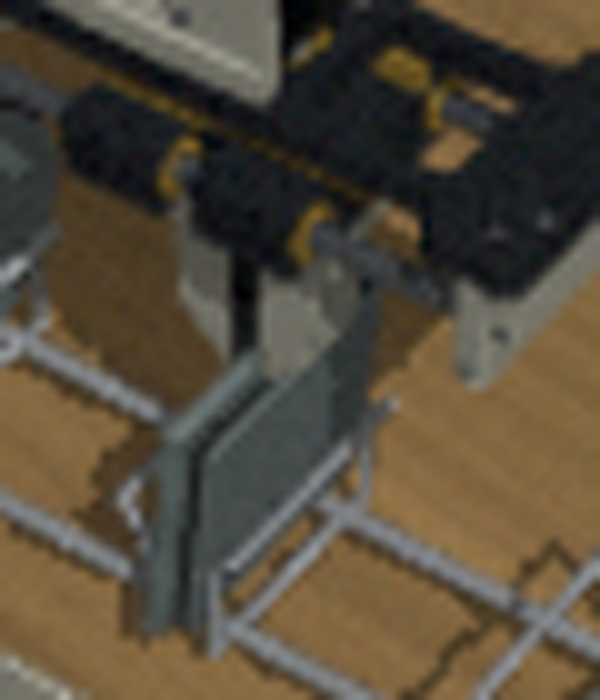

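```bash
python3 -m creep '[{"translation":[0,0,0],"rot":[0,0,0],"jaw":0},{"translation":[0,0,0],"rot":[0,0,0],"jaw":0},{"translation":[0,0,0],"rot":[0,0,0],"jaw":0},{"translation":[0,0,0],"rot":[0,0,0],"jaw":0}]' 15
python3 -c "
from h import *
rel(0,.061,.09)
show('scene',P0,'pics/s7.png',(290,130,360,210),k=7,draw=False)
"
```

```text
clock: 6.6
position: [0.5366, -0.0313, 0.0904]
ee_rot: [-0.218, 3.134, 0.0]
force: [0.1, -0.1, 2.0]
width: 0.054
t 6.60 rackpos [0.0001 0.0608 0.0904] delta mm [0.1 0.2 0.4] rot [0.   0.02 0.29] F [ 0.1 -0.1  2. ] M [-0.05 -0.05  0.04] w 0.0050
```

View pics/s7.png

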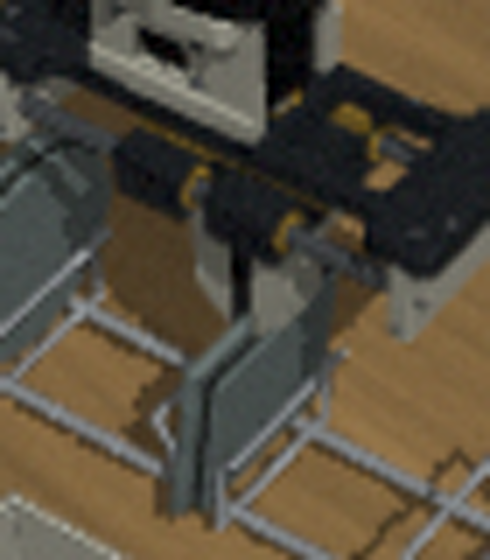

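```bash
python3 -m creep '[{"translation":[0,0,0],"rot":[0,0,0],"jaw":0.05},{"translation":[0,0,0],"rot":[0,0,0],"jaw":0.05},{"translation":[0,0,0],"rot":[0,0,0],"jaw":0.05},{"translation":[0,0,0],"rot":[0,0,0],"jaw":0.05}]' 15
python3 -c "
from h import *
rel(0,.061,.09)
show('scene',P0,'pics/s8.png',(290,130,360,210),k=7,draw=False)
"
```

```text
clock: 6.98
position: [0.5362, -0.0313, 0.0902]
ee_rot: [0.217, -3.134, -0.0]
force: [0.2, 0.1, 0.1]
width: 0.298
t 6.98 rackpos [-0.0003  0.0609  0.0902] delta mm [-0.3  0.1  0.2] rot [ 0.   -0.02  0.29] F [0.2 0.1 0.1] M [0.01 0.   0.02] w 0.0274
```

View pics/s8.png

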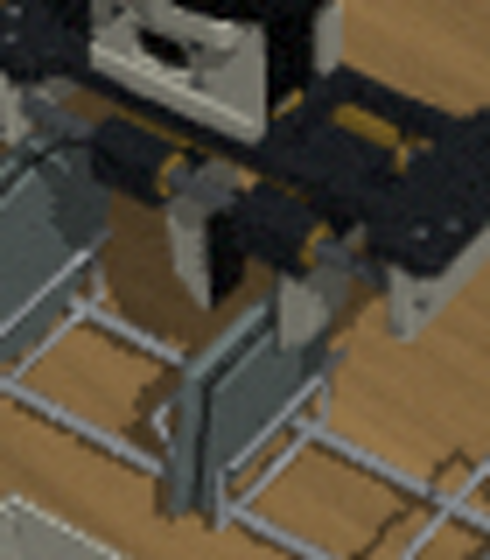

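```bash
python3 -c "
from h import *
for z in(.076,.09,.1,.11):
  for y in(.061-.0137,.061+.0137):
    q=rackT(P0,[[-.0095,y,z],[.0095,y,z]])
    print(z,round(y,3),((proj('scene',q)-[290,130]+.5)*7-.5).round().tolist())
"
```

```text
0.076 0.047 [[247.0, 337.0], [217.0, 368.0]]
0.076 0.075 [[307.0, 369.0], [277.0, 400.0]]
0.09 0.047 [[247.0, 311.0], [216.0, 342.0]]
0.09 0.075 [[307.0, 343.0], [276.0, 374.0]]
0.1 0.047 [[246.0, 292.0], [215.0, 323.0]]
0.1 0.075 [[307.0, 324.0], [276.0, 355.0]]
0.11 0.047 [[246.0, 273.0], [214.0, 303.0]]
0.11 0.075 [[307.0, 304.0], [276.0, 336.0]]
```

```bash
python3 -c "
from h import *
im=optics.get_image('scene')[140:190,305:350,::-1]
cv2.imwrite('pics/s9.png',cv2.resize(im,None,fx=13,fy=12,interpolation=cv2.INTER_CUBIC))
"
```

```text
(no output)
```

View pics/s9.png

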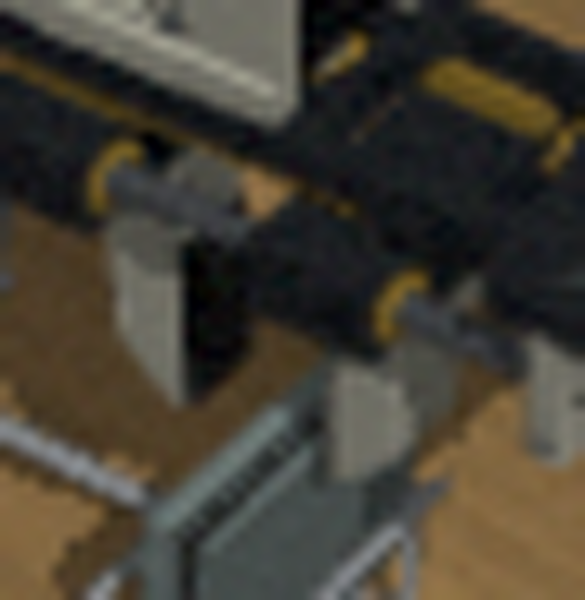

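```bash
python3 -m creep '[{"translation":[0,0.001,0],"rot":[0,0,0],"jaw":0.05},{"translation":[0,0,0],"rot":[0,0,0],"jaw":0.05},{"translation":[0,0,0.005],"rot":[0,0,0],"jaw":0.05},{"translation":[0,0,0.007],"rot":[0,0,0],"jaw":0.05},{"translation":[0,0,0.007],"rot":[0,0,0],"jaw":0.05},{"translation":[0,0,0],"rot":[0,0,0],"jaw":0.05}]' 15
python3 -c "
from h import *
rel(0,.061,.09)
im=optics.get_image('scene')[140:190,305:350,::-1]
cv2.imwrite('pics/s10.png',cv2.resize(im,None,fx=13,fy=12,interpolation=cv2.INTER_CUBIC))
"
```

```text
clock: 7.58
position: [0.5352, -0.0303, 0.0696]
ee_rot: [0.217, -3.131, -0.0]
force: [0.0, 0.8, -0.1]
width: 0.544
t 7.58 rackpos [-0.0012  0.0621  0.0696] delta mm [ -1.1  -1.1 -20.4] rot [ 0.01 -0.15  0.29] F [ 0.   0.8 -0.1] M [ 0.01  0.05 -0.01] w 0.0499
```

View pics/s10.png

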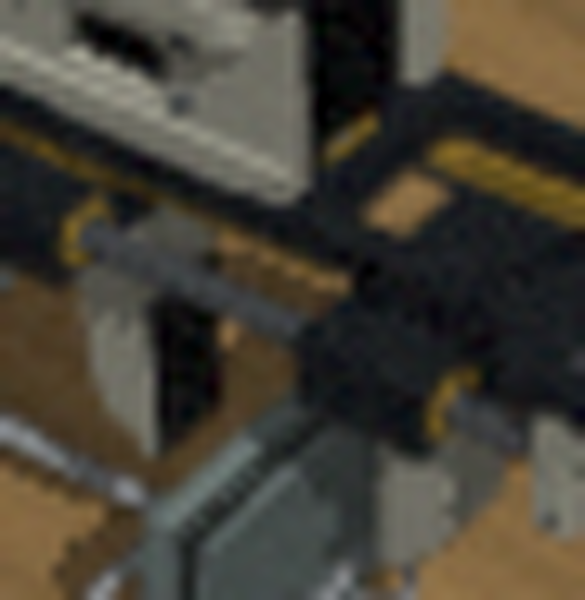

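```bash
python3 -c "
from h import *
for y,pt in((.0371,(155,458)),(.0871,(380,562))):
  uv=np.array([305+(pt[0]+.5)/13-.5,140+(pt[1]+.5)/12-.5])
  for z in(.056,.07,.08,.09,.1): print(z,uv.round(1),proj('scene',rackT(P0,[.0083,y,z])).round(1))
"
```

```text
0.056 [316.5 177.7] [[317.9 185.4]]
0.07 [316.5 177.7] [[317.7 181.7]]
0.08 [316.5 177.7] [[317.6 179.1]]
0.09 [316.5 177.7] [[317.5 176.4]]
0.1 [316.5 177.7] [[317.4 173.7]]
0.056 [333.8 186.4] [[333.4 193.7]]
0.07 [333.8 186.4] [[333.4 190.1]]
0.08 [333.8 186.4] [[333.3 187.5]]
0.09 [333.8 186.4] [[333.3 184.8]]
0.1 [333.8 186.4] [[333.3 182.1]]
```

```bash
python3 -m creep '[{"translation":[0,0,0],"rot":[0,0,0],"jaw":0.02},{"translation":[0,0,0],"rot":[0,0,0],"jaw":0.005},{"translation":[0,0,0],"rot":[0,0,0],"jaw":0.0},{"translation":[0,0,0],"rot":[0,0,0],"jaw":0.0},{"translation":[0,0,0],"rot":[0,0,0],"jaw":0.0},{"translation":[0,0,0],"rot":[0,0,0],"jaw":0.0},{"translation":[0,0,0],"rot":[0,0,0],"jaw":0.0}]' 20
python3 -c "
from h import *
rel(0,.061,.09)
im=optics.get_image('scene')[140:190,305:350,::-1]
cv2.imwrite('pics/s11.png',cv2.resize(im,None,fx=13,fy=12,interpolation=cv2.INTER_CUBIC))
"
```

```text
clock: 8.22
position: [0.5365, -0.0308, 0.0716]
ee_rot: [-0.217, 3.134, -0.001]
force: [0.6, -3.2, 2.3]
width: 0.15
t 8.22 rackpos [0.0001 0.0614 0.0716] delta mm [  0.1  -0.4 -18.4] rot [-0.03  0.03  0.28] F [ 0.6 -3.2  2.3] M [-0.36  0.02  0.07] w 0.0137
```

View pics/s11.png

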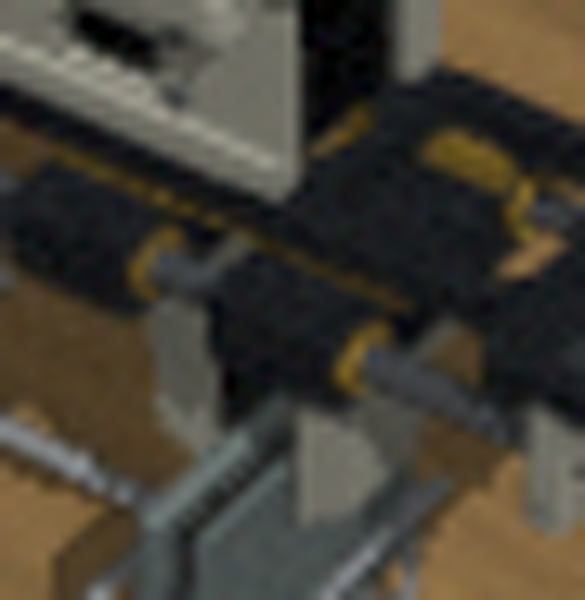

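```bash
python3 -m creep '[{"translation":[0,0,-0.005],"rot":[0,0,0],"jaw":0},{"translation":[0,0,-0.015],"rot":[0,0,0],"jaw":0},{"translation":[0,0,-0.02],"rot":[0,0,0],"jaw":0},{"translation":[0,0,-0.02],"rot":[0,0,0],"jaw":0},{"translation":[0,0,-0.01],"rot":[0,0,0],"jaw":0},{"translation":[0,0,0],"rot":[0,0,0],"jaw":0},{"translation":[0,0,0],"rot":[0,0,0],"jaw":0}]' 30
python3 -c "
from h import *
rel(0,.168,.14)
show('scene',P0,'pics/s12.png',(270,100,390,220),k=5)
"
```

```text
clock: 8.85
position: [0.5364, -0.03, 0.1413]
ee_rot: [-0.218, 3.133, 0.001]
force: [-0.8, -0.3, -2.0]
width: 0.139
t 8.85 rackpos [1.000e-04 6.210e-02 1.413e-01] delta mm [ -0.5 105.9   1.4] rot [0.02 0.05 0.31] F [-0.8 -0.3 -2. ] M [ 0.03 -0.01  0.  ] w 0.0128
```

View pics/s12.png

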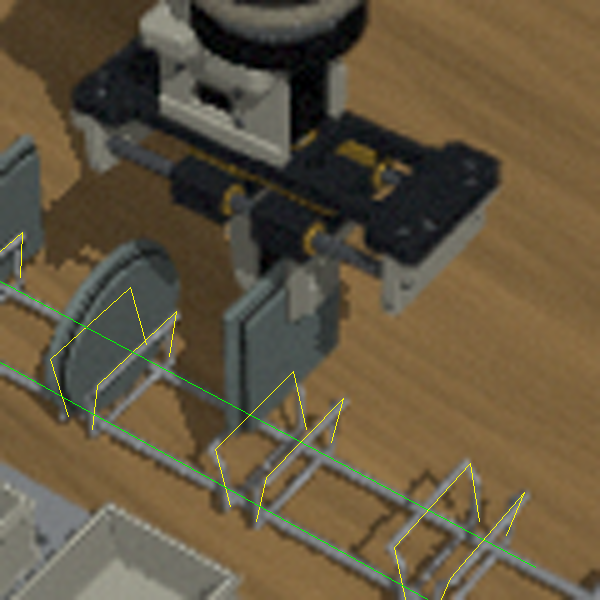

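```bash
cat >> h.py <<'E'
def showlid(n,f,box,k,x,y,zc,w=.042,hh=.042,rnd=False):
    im=np.ascontiguousarray(optics.get_image(n)[:,:,::-1]); x0,y0,x1,y1=box
    im=cv2.resize(im[y0:y1,x0:x1],None,fx=k,fy=k,interpolation=cv2.INTER_CUBIC)
    for d,col in((-.0065,(0,0,255)),(.0065,(0,255,255))):
        Q=[[x+a*w,y+d,zc+b*hh] for a,b in((-1,-1),(-1,1),(1,1),(1,-1),(-1,-1))]
        if rnd: Q=[[x+w*np.cos(t),y+d,zc+w*np.sin(t)] for t in np.linspace(0,6.2832,40)]
        q=np.round((proj(n,rackT(P0,Q))-[x0,y0]+.5)*k-.5).astype(int)
        cv2.polylines(im,[q.reshape(-1,1,2)],False,col,1)
    cv2.imwrite(f,im)
E
python3 -c "
from h import *
showlid('scene','pics/s13.png',(290,110,360,210),6,0,.062,.067+.0697)
showlid('top','pics/t13.png',(280,170,400,270),6,0,.062,.067+.0697)
"
```

```text
(no output)
```

View pics/s13.png

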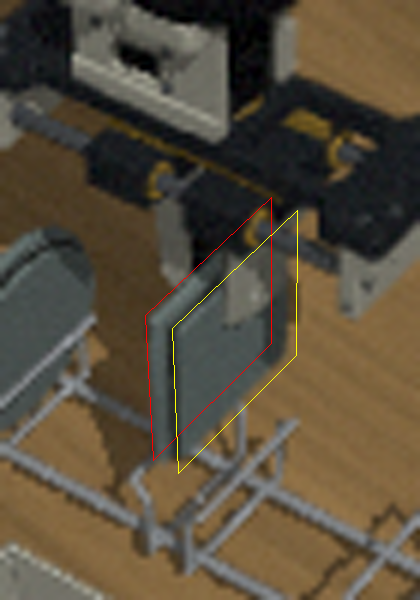

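View pics/t13.png

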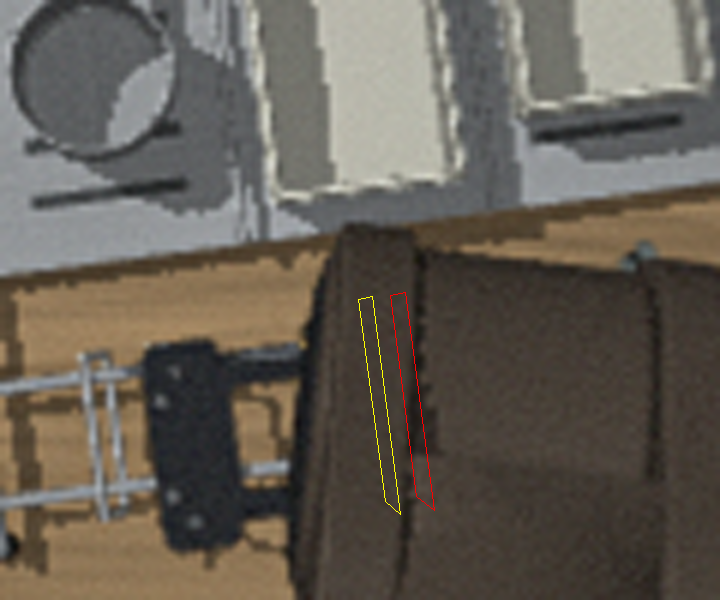

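```bash
python3 -m creep '[{"translation":[0,0.0265,0],"rot":[0,0,0.3],"jaw":0},{"translation":[0,0.0265,0],"rot":[0,0,0],"jaw":0},{"translation":[0,0.0265,0],"rot":[0,0,0],"jaw":0},{"translation":[0,0.0265,0],"rot":[0,0,0],"jaw":0},{"translation":[0,0,0],"rot":[0,0,0],"jaw":0},{"translation":[0,0,0],"rot":[0,0,0],"jaw":0},{"translation":[0,0,0],"rot":[0,0,0],"jaw":0},{"translation":[0,0,0],"rot":[0,0,0],"jaw":0}]' 30
python3 -c "
from h import *
rel(0,.168,.14)
showlid('scene','pics/s14.png',(310,120,390,220),6,0,.168,.067+.0697)
"
```

```text
clock: 9.67
position: [0.5219, 0.0734, 0.1409]
ee_rot: [0.207, -3.134, 0.001]
force: [-0.5, -0.4, -1.1]
width: 0.136
t 9.67 rackpos [-0.0005  0.1665  0.1409] delta mm [-0.5  1.5  0.9] rot [-0.04 -0.05 -0.1 ] F [-0.5 -0.4 -1.1] M [ 0.02  0.   -0.02] w 0.0125
```

View pics/s14.png

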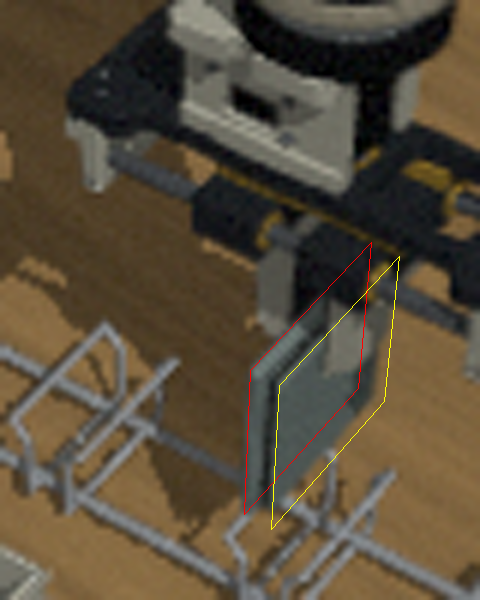

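```bash
python3 -m creep '[{"translation":[0,0.0015,0.01],"rot":[0,0,0],"jaw":0},{"translation":[0,0,0.01],"rot":[0,0,0],"jaw":0},{"translation":[0,0,0.01],"rot":[0,0,0],"jaw":0},{"translation":[0,0,0.01],"rot":[0,0,0],"jaw":0},{"translation":[0,0,0],"rot":[0,0,0],"jaw":0},{"translation":[0,0,0],"rot":[0,0,0],"jaw":0},{"translation":[0,0,0],"rot":[0,0,0],"jaw":0}]' 30
python3 -c "
from h import *
rel(0,.168,.07)
showlid('scene','pics/s15.png',(310,120,390,220),6,0,.168,.067+.03)
"
```

```text
clock: 10.3
position: [0.522, 0.0761, 0.1013]
ee_rot: [0.209, -3.135, 0.0]
force: [0.3, 0.3, 0.0]
width: 0.141
t 10.30 rackpos [-1.000e-04  1.692e-01  1.013e-01] delta mm [-0.1 -1.2 31.3] rot [-0.01 -0.01 -0.02] F [0.3 0.3 0. ] M [ 0.08 -0.03 -0.02] w 0.0129
```

View pics/s15.png

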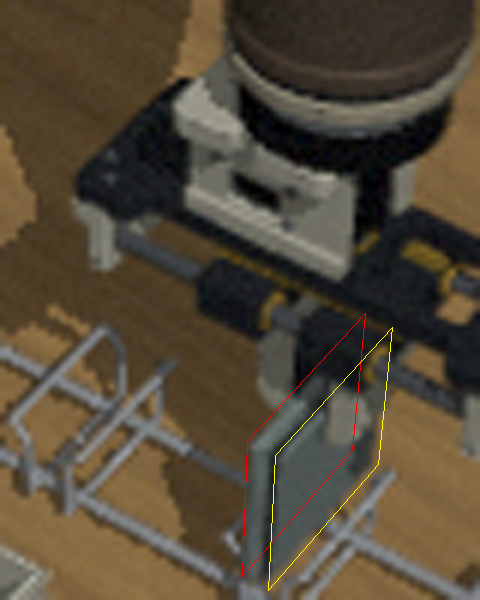

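```bash
python3 -m creep '[{"translation":[0,-0.001,0.007],"rot":[0,0,0],"jaw":0},{"translation":[0,0,0.007],"rot":[0,0,0],"jaw":0},{"translation":[0,0,0.006],"rot":[0,0,0],"jaw":0},{"translation":[0,0,0.004],"rot":[0,0,0],"jaw":0},{"translation":[0,0,0],"rot":[0,0,0],"jaw":0},{"translation":[0,0,0],"rot":[0,0,0],"jaw":0},{"translation":[0,0,0],"rot":[0,0,0],"jaw":0}]' 30
python3 -c "
from h import *
rel(0,.168,.07)
showlid('scene','pics/s16.png',(310,120,390,220),6,0,.168,.067+.006)
"
```

```text
clock: 10.93
position: [0.5221, 0.0753, 0.0774]
ee_rot: [-0.209, 3.135, 0.0]
force: [-1.1, -0.4, -1.4]
width: 0.14
t 10.93 rackpos [-1.000e-04  1.684e-01  7.740e-02] delta mm [-0.1 -0.4  7.4] rot [ 0.    0.01 -0.  ] F [-1.1 -0.4 -1.4] M [ 0.05  0.04 -0.05] w 0.0129
```

View pics/s16.png

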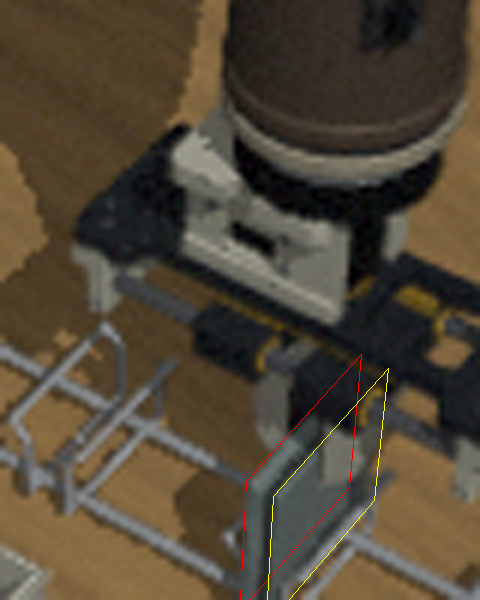

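```bash
python3 -m creep '[{"translation":[0,0,0.003],"rot":[0,0,0],"jaw":0},{"translation":[0,0,0.002],"rot":[0,0,0],"jaw":0},{"translation":[0,0,0.001],"rot":[0,0,0],"jaw":0},{"translation":[0,0,0],"rot":[0,0,0],"jaw":0},{"translation":[0,0,0],"rot":[0,0,0],"jaw":0}]' 30
python3 -c "
from h import *
rel(0,.168,.07)"
python3 -m creep '[{"translation":[0,0,0.0015],"rot":[0,0,0],"jaw":0},{"translation":[0,0,0],"rot":[0,0,0],"jaw":0},{"translation":[0,0,0],"rot":[0,0,0],"jaw":0}]' 30
python3 -c "
from h import *
rel(0,.168,.07)"
```

```text
clock: 11.4
position: [0.5227, 0.0753, 0.0723]
ee_rot: [-0.209, 3.133, 0.001]
force: [-2.6, 0.6, 12.2]
width: 0.142
t 11.40 rackpos [0.0005 0.1684 0.0723] delta mm [ 0.5 -0.4  2.3] rot [ 0.02  0.09 -0.01] F [-2.6  0.6 12.2] M [-0.11  0.65 -0.  ] w 0.0130
clock: 11.65
position: [0.5231, 0.0752, 0.0719]
ee_rot: [-0.209, 3.132, 0.001]
force: [-6.3, -2.5, 25.7]
width: 0.14
t 11.65 rackpos [0.0009 0.1682 0.0719] delta mm [ 0.9 -0.2  1.9] rot [ 0.04  0.15 -0.03] F [-6.3 -2.5 25.7] M [-0.4   1.48 -0.06] w 0.0129
```

```bash
python3 -m creep '[{"translation":[0,0,-0.0015],"rot":[0,0,0],"jaw":0},{"translation":[0,0,0],"rot":[0,0,0],"jaw":0.03},{"translation":[0,0,0],"rot":[0,0,0],"jaw":0.05},{"translation":[0,0,0],"rot":[0,0,0],"jaw":0.05},{"translation":[0,0,0],"rot":[0,0,0],"jaw":0.05},{"translation":[0,0,-0.01],"rot":[0,0,0],"jaw":0.05},{"translation":[0,0,-0.02],"rot":[0,0,0],"jaw":0.05},{"translation":[0,0,-0.03],"rot":[0,0,0],"jaw":0.05},{"translation":[0,0,-0.03],"rot":[0,0,0],"jaw":0.05},{"translation":[0,0,0],"rot":[0,0,0],"jaw":0.05}]' 20
python3 -c "
from h import *
rel(0,-.162,.16)"
```

```text
clock: 12.48
position: [0.5251, 0.0755, 0.167]
ee_rot: [-0.208, 3.127, 0.003]
force: [1.1, -0.1, -0.3]
width: 0.545
t 12.48 rackpos [0.003  0.1682 0.167 ] delta mm [   2.8 -330.2    6.7] rot [ 0.06  0.46 -0.04] F [ 1.1 -0.1 -0.3] M [-0.01 -0.11 -0.07] w 0.0500
```

```bash
python3 -m creep '[{"translation":[0,-0.033,0],"rot":[0,0,0],"jaw":0.05},{"translation":[0,-0.033,0],"rot":[0,0,0],"jaw":0.05},{"translation":[0,-0.033,0],"rot":[0,0,0],"jaw":0.05},{"translation":[0,-0.033,0],"rot":[0,0,0],"jaw":0.05},{"translation":[0,-0.033,0],"rot":[0,0,0],"jaw":0.05},{"translation":[0,-0.033,0],"rot":[0,0,0],"jaw":0.05},{"translation":[0,-0.033,0],"rot":[0,0,0],"jaw":0.05},{"translation":[0,-0.033,0],"rot":[0,0,0],"jaw":0.05},{"translation":[0,-0.033,0],"rot":[0,0,0],"jaw":0.05},{"translation":[0,-0.033,0],"rot":[0,0,0],"jaw":0.05},{"translation":[0,0,0],"rot":[0,0,0],"jaw":0.05},{"translation":[0,0,0],"rot":[0,0,0],"jaw":0.05}]' 20
python3 -m creep '[{"translation":[0,0,0.0],"rot":[0,0,0],"jaw":0.05},{"translation":[0,0,0.0],"rot":[0,0,0],"jaw":0.05}]'
python3 -c "
from h import *
rel(0,-.162,.072)
show('scene',P0,'pics/s17.png',(220,80,380,220),k=4.2,lids=[(.168,'s')])
"
```

```text
clock: 13.48
position: [0.5653, -0.2546, 0.1615]
ee_rot: [0.203, -3.135, 0.002]
force: [0.6, 1.0, -0.0]
width: 0.545
clock: 13.65
position: [0.5661, -0.2502, 0.1613]
ee_rot: [0.212, -3.134, -0.002]
force: [0.5, -0.3, 0.6]
width: 0.546
t 13.65 rackpos [ 0.0002 -0.1601  0.1613] delta mm [ 0.2 -2.  89.3] rot [0.06 0.   0.09] F [ 0.5 -0.3  0.6] M [ 0.03 -0.   -0.04] w 0.0501
```

View pics/s17.png

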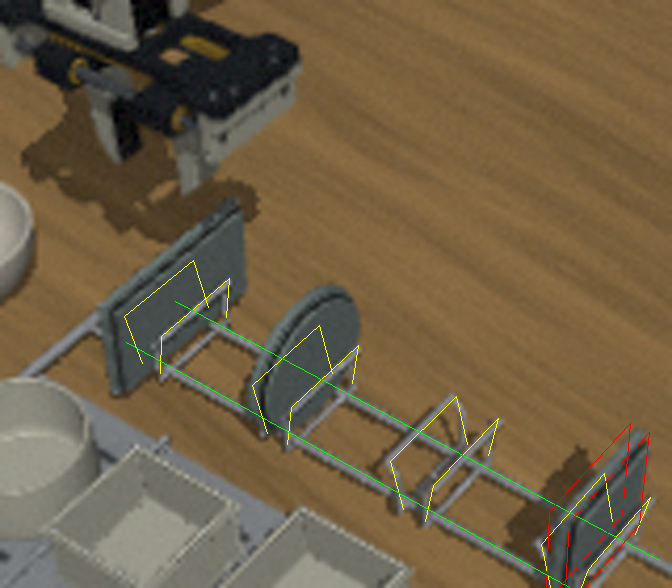

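```bash
python3 -m creep '[{"translation":[0,-0.001,0.02],"rot":[0,0,0],"jaw":0.05},{"translation":[0,0,0.02],"rot":[0,0,0],"jaw":0.05},{"translation":[0,0,0.015],"rot":[0,0,0],"jaw":0.05},{"translation":[0,0,0.0],"rot":[0,0,0],"jaw":0.05},{"translation":[0,0,0.0],"rot":[0,0,0],"jaw":0.05},{"translation":[0,0,0.0],"rot":[0,0,0],"jaw":0.05}]'
python3 -c "
from h import *
rel(0,-.162,.072)
show('scene',P0,'pics/s18.png',(220,80,320,200),k=5,draw=False)
"
```

```text
clock: 14.2
position: [0.5667, -0.2524, 0.1074]
ee_rot: [-0.211, 3.133, -0.0]
force: [-0.6, 0.1, 0.1]
width: 0.542
t 14.20 rackpos [ 0.0005 -0.1624  0.1074] delta mm [ 0.5  0.4 35.4] rot [-0.02  0.06  0.04] F [-0.6  0.1  0.1] M [ 0.09  0.02 -0.06] w 0.0498
```

View pics/s18.png

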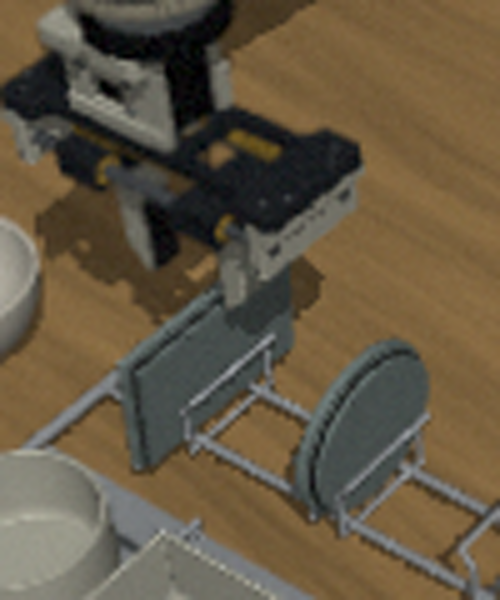

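```bash
python3 -m creep '[{"translation":[0,0,0.01],"rot":[0,0,0],"jaw":0.05},{"translation":[0,0,0.01],"rot":[0,0,0],"jaw":0.05},{"translation":[0,0,0.01],"rot":[0,0,0],"jaw":0.05},{"translation":[0,0,0.005],"rot":[0,0,0],"jaw":0.05},{"translation":[0,0,0.0],"rot":[0,0,0],"jaw":0.02},{"translation":[0,0,0.0],"rot":[0,0,0],"jaw":0.0},{"translation":[0,0,0.0],"rot":[0,0,0],"jaw":0.0},{"translation":[0,0,0.0],"rot":[0,0,0],"jaw":0},{"translation":[0,0,0.0],"rot":[0,0,0],"jaw":0},{"translation":[0,0,0.0],"rot":[0,0,0],"jaw":0},{"translation":[0,0,0.0],"rot":[0,0,0],"jaw":0}]' 20
python3 -c "
from h import *
rel(0,.056,.16)
show('scene',P0,'pics/s19.png',(220,80,320,200),k=5,draw=False)
"
```

```text
clock: 15.17
position: [0.5663, -0.2536, 0.0717]
ee_rot: [-0.209, 3.134, -0.002]
force: [-0.0, -2.8, -0.1]
width: 0.146
t 15.17 rackpos [-1.000e-04 -1.635e-01  7.170e-02] delta mm [-1.000e-01  2.194e+02 -8.860e+01] rot [-0.07  0.04 -0.02] F [-0.  -2.8 -0.1] M [-0.48 -0.11  0.  ] w 0.0134
```

View pics/s19.png

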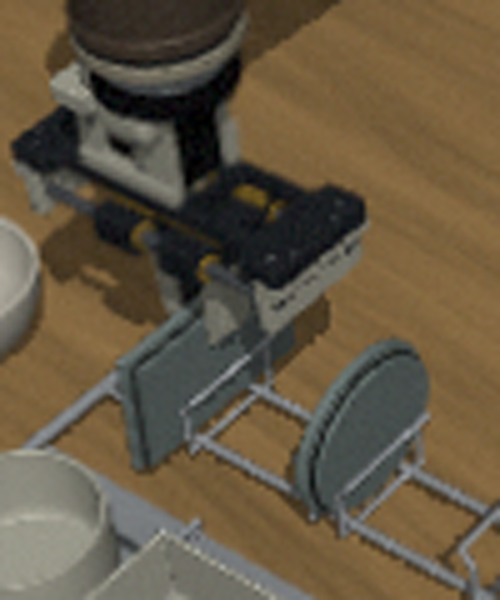

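```bash
python3 -m creep '[{"translation":[0,0,-0.005],"rot":[0,0,0],"jaw":0},{"translation":[0,0,-0.01],"rot":[0,0,0],"jaw":0},{"translation":[0,0,-0.02],"rot":[0,0,0],"jaw":0},{"translation":[0,0,-0.02],"rot":[0,0,0],"jaw":0},{"translation":[0,0,-0.02],"rot":[0,0,0],"jaw":0},{"translation":[0,0,-0.025],"rot":[0,0,0],"jaw":0},{"translation":[0,0,-0.02],"rot":[0,0,0],"jaw":0},{"translation":[0,0,-0.01],"rot":[0,0,0],"jaw":0},{"translation":[0,0,0],"rot":[0,0,0],"jaw":0},{"translation":[0,0,0],"rot":[0,0,0],"jaw":0}]' 30
python3 -c "
from h import *
rel(0,.056,.2)
showlid('scene','pics/s20.png',(220,60,320,180),5,0,-.163,.067+.13,w=.066)
"
```

```text
clock: 16.05
position: [0.566, -0.2524, 0.2013]
ee_rot: [-0.21, 3.134, 0.001]
force: [-0.6, -0.4, -1.1]
width: 0.137
t 16.05 rackpos [-2.000e-04 -1.622e-01  2.013e-01] delta mm [ -0.3 218.2   1.4] rot [0.02 0.03 0.01] F [-0.6 -0.4 -1.1] M [ 0.05  0.01 -0.02] w 0.0126
```

View pics/s20.png

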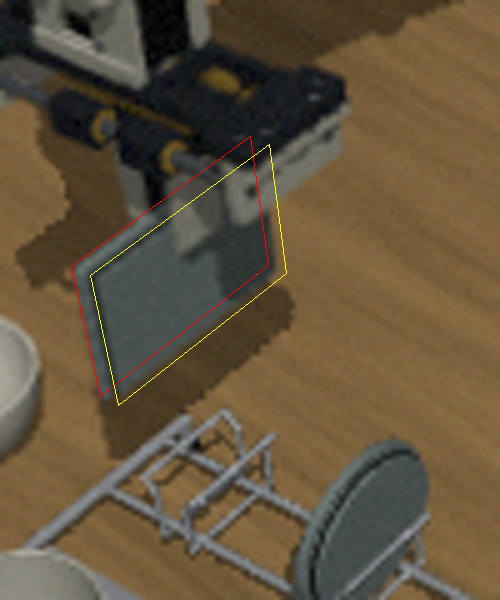

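Held level, as predicted. Carry it over the round lid to slot +56.

```bash
python3 -m creep '[{"translation":[0,0.015,0],"rot":[0,0,0],"jaw":0},{"translation":[0,0.028,0],"rot":[0,0,0],"jaw":0},{"translation":[0,0.03,0],"rot":[0,0,0],"jaw":0},{"translation":[0,0.03,0],"rot":[0,0,0],"jaw":0},{"translation":[0,0.03,0],"rot":[0,0,0],"jaw":0},{"translation":[0,0.03,0],"rot":[0,0,0],"jaw":0},{"translation":[0,0.03,0],"rot":[0,0,0],"jaw":0},{"translation":[0,0.02,0],"rot":[0,0,0],"jaw":0},{"translation":[0,0.005,0],"rot":[0,0,0],"jaw":0},{"translation":[0,0,0],"rot":[0,0,0],"jaw":0},{"translation":[0,0,0],"rot":[0,0,0],"jaw":0},{"translation":[0,0,0],"rot":[0,0,0],"jaw":0}]' 30
python3 -c "
from h import *
rel(0,.056,.1)
"
python3 -m creep '[{"translation":[0,0,0.02],"rot":[0,0,0],"jaw":0},{"translation":[0,0,0.02],"rot":[0,0,0],"jaw":0},{"translation":[0,0,0.02],"rot":[0,0,0],"jaw":0},{"translation":[0,0,0],"rot":[0,0,0],"jaw":0},{"translation":[0,0,0],"rot":[0,0,0],"jaw":0},{"translation":[0,0,0],"rot":[0,0,0],"jaw":0}]' 30
python3 -c "
from h import *
rel(0,.056,.1)
showlid('scene','pics/s21.png',(280,100,380,210),5,0,.056,.067+.07,w=.066)
"
```

```text
clock: 17.1
position: [0.5368, -0.0382, 0.2009]
ee_rot: [0.206, -3.134, 0.001]
force: [0.0, -1.1, -1.8]
width: 0.139
t 17.10 rackpos [-0.0007  0.0539  0.2009] delta mm [ -0.7   2.1 100.9] rot [-0.04 -0.04 -0.11] F [ 0.  -1.1 -1.8] M [ 0.01  0.03 -0.03] w 0.0128
clock: 17.6
position: [0.5376, -0.0378, 0.1422]
ee_rot: [-0.207, 3.134, -0.001]
force: [0.5, 0.6, -1.5]
width: 0.14
t 17.60 rackpos [0.0002 0.0543 0.1422] delta mm [ 0.2  1.7 42.2] rot [-0.02  0.04 -0.1 ] F [ 0.5  0.6 -1.5] M [ 0.02  0.03 -0.02] w 0.0129
```

View pics/s21.png

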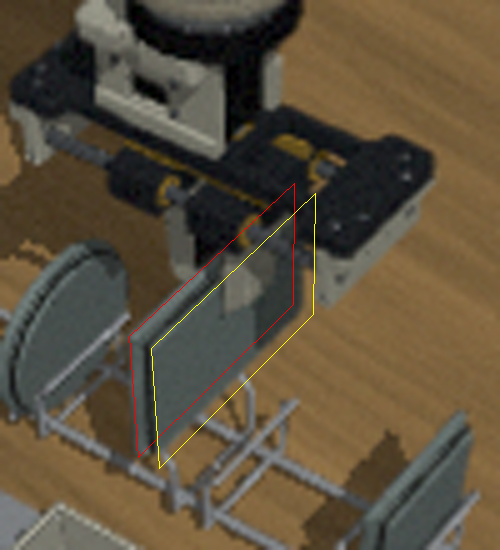

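```bash
python3 -m creep '[{"translation":[0,0.0017,0.01],"rot":[0,0,0],"jaw":0},{"translation":[0,0,0.015],"rot":[0,0,0],"jaw":0},{"translation":[0,0,0.015],"rot":[0,0,0],"jaw":0},{"translation":[0,0,0],"rot":[0,0,0],"jaw":0},{"translation":[0,0,0],"rot":[0,0,0],"jaw":0},{"translation":[0,0,0],"rot":[0,0,0],"jaw":0}]' 30
python3 -c "
from h import *
rel(0,.056,.072)
"
python3 -m creep '[{"translation":[0,0,0.007],"rot":[0,0,0],"jaw":0},{"translation":[0,0,0.007],"rot":[0,0,0],"jaw":0},{"translation":[0,0,0.006],"rot":[0,0,0],"jaw":0},{"translation":[0,0,0],"rot":[0,0,0],"jaw":0},{"translation":[0,0,0],"rot":[0,0,0],"jaw":0},{"translation":[0,0,0],"rot":[0,0,0],"jaw":0}]' 30
python3 -c "
from h import *
rel(0,.056,.072)
showlid('scene','pics/s22.png',(280,100,380,210),5,0,.056,.067+.01,w=.066)
"
```

```text
clock: 18.15
position: [0.5373, -0.0352, 0.102]
ee_rot: [-0.209, 3.134, -0.0]
force: [-0.3, -0.5, -1.3]
width: 0.138
t 18.15 rackpos [0.0003 0.0569 0.102 ] delta mm [ 0.3 -0.9 30. ] rot [-0.01  0.06 -0.01] F [-0.3 -0.5 -1.3] M [ 0.04 -0.02  0.01] w 0.0126
clock: 18.65
position: [0.5368, -0.0352, 0.0813]
ee_rot: [0.209, -3.135, 0.0]
force: [-0.2, -0.0, -0.7]
width: 0.14
t 18.65 rackpos [-0.0002  0.057   0.0813] delta mm [-0.2 -1.   9.3] rot [-0.   -0.01 -0.02] F [-0.2 -0.  -0.7] M [ 0.09 -0.02  0.04] w 0.0128
```

View pics/s22.png

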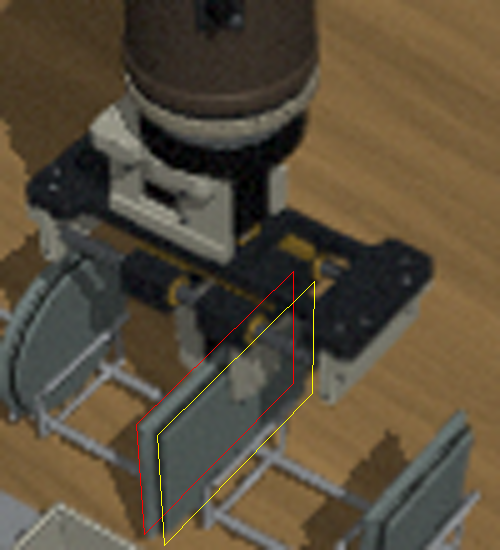

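```bash
python3 -m creep '[{"translation":[0,-0.001,0.004],"rot":[0,0,0],"jaw":0},{"translation":[0,0,0.003],"rot":[0,0,0],"jaw":0},{"translation":[0,0,0.002],"rot":[0,0,0],"jaw":0},{"translation":[0,0,0.001],"rot":[0,0,0],"jaw":0},{"translation":[0,0,0],"rot":[0,0,0],"jaw":0},{"translation":[0,0,0],"rot":[0,0,0],"jaw":0}]' 30
python3 -c "
from h import *
rel(0,.056,.072)
showlid('scene','pics/s23.png',(280,100,380,210),5,0,.056,.067+.0,w=.066)
"
```

```text
clock: 19.2
position: [0.5372, -0.0362, 0.0721]
ee_rot: [-0.209, 3.134, 0.0]
force: [-3.8, -0.3, 10.8]
width: 0.137
t 19.20 rackpos [0.0001 0.0559 0.0721] delta mm [0.1 0.1 0.1] rot [ 0.01  0.05 -0.02] F [-3.8 -0.3 10.8] M [ 0.01  0.78 -0.05] w 0.0126
```

View pics/s23.png

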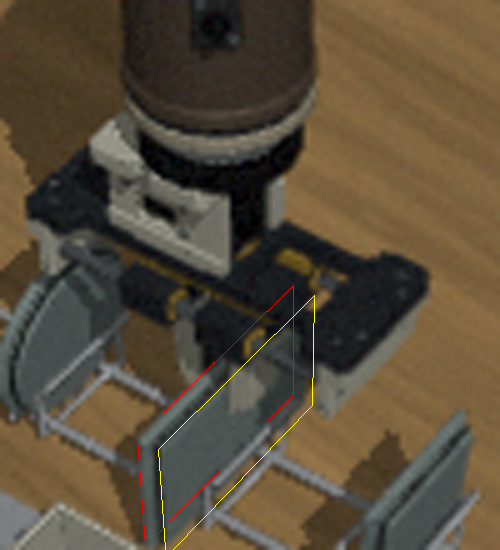

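```bash
python3 -m creep '[{"translation":[0,0,-0.0005],"rot":[0,0,0],"jaw":0},{"translation":[0,0,0],"rot":[0,0,0],"jaw":0.03},{"translation":[0,0,0],"rot":[0,0,0],"jaw":0.05},{"translation":[0,0,0],"rot":[0,0,0],"jaw":0.05},{"translation":[0,0,0],"rot":[0,0,0],"jaw":0.05},{"translation":[0,0,-0.01],"rot":[0,0,0],"jaw":0.05},{"translation":[0,0,-0.02],"rot":[0,0,0],"jaw":0.05},{"translation":[0,0,-0.03],"rot":[0,0,0],"jaw":0.05},{"translation":[0,0,-0.03],"rot":[0,0,0],"jaw":0.05},{"translation":[0,0,0],"rot":[0,0,0],"jaw":0.05},{"translation":[0,0,0],"rot":[0,0,0],"jaw":0.05}]' 20
python3 -c "
from h import *
rel(0,-.05,.16)"
```

```text
clock: 20.17
position: [0.5383, -0.0361, 0.1641]
ee_rot: [-0.209, 3.13, 0.0]
force: [-1.0, -0.5, -0.4]
width: 0.545
t 20.17 rackpos [0.0012 0.0559 0.1641] delta mm [   1.2 -105.9    4.1] rot [-0.    0.25 -0.01] F [-1.  -0.5 -0.4] M [-0.02 -0.   -0.  ] w 0.0500
```

```bash
python3 -m creep '[{"translation":[0,-0.02,0],"rot":[0,0,0],"jaw":0.05},{"translation":[0,-0.03,0],"rot":[0,0,0],"jaw":0.05},{"translation":[0,-0.03,0],"rot":[0,0,0],"jaw":0.05},{"translation":[0,-0.02,0],"rot":[0,0,0],"jaw":0.05},{"translation":[0,-0.006,0],"rot":[0,0,0],"jaw":0.05},{"translation":[0,0,0.015],"rot":[0,0,0],"jaw":0.05},{"translation":[0,0,0.015],"rot":[0,0,0],"jaw":0.05},{"translation":[0,0,0],"rot":[0,0,0],"jaw":0.05},{"translation":[0,0,0],"rot":[0,0,0],"jaw":0.05},{"translation":[0,0,0],"rot":[0,0,0],"jaw":0.05}]' 20
python3 -c "
from h import *
rel(0,-.05,.086)
show('scene',P0,'pics/s24.png',(240,90,360,210),k=5,lids=[(.056,'o')])
"
```

```text
clock: 21.0
position: [0.5511, -0.1406, 0.1321]
ee_rot: [0.21, -3.134, -0.0]
force: [-0.4, 0.6, -0.1]
width: 0.545
t 21.00 rackpos [-1.000e-04 -4.940e-02  1.321e-01] delta mm [-0.1 -0.6 46.1] rot [ 0.01 -0.01  0.03] F [-0.4  0.6 -0.1] M [ 0.03 -0.05 -0.02] w 0.0500
```

View pics/s24.png

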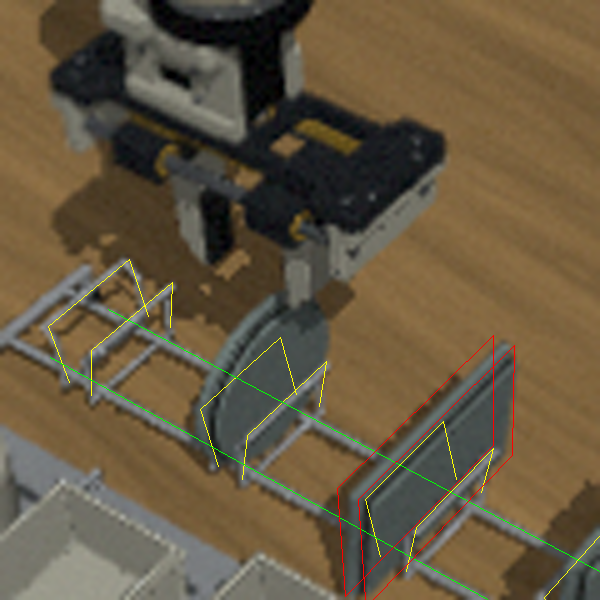

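```bash
python3 -m creep '[{"translation":[0,0,0.012],"rot":[0,0,0],"jaw":0.05},{"translation":[0,0,0.012],"rot":[0,0,0],"jaw":0.05},{"translation":[0,0,0.012],"rot":[0,0,0],"jaw":0.05},{"translation":[0,0,0.01],"rot":[0,0,0],"jaw":0.05},{"translation":[0,0,0.0],"rot":[0,0,0],"jaw":0.02},{"translation":[0,0,0.0],"rot":[0,0,0],"jaw":0.0},{"translation":[0,0,0.0],"rot":[0,0,0],"jaw":0.0},{"translation":[0,0,0.0],"rot":[0,0,0],"jaw":0},{"translation":[0,0,0.0],"rot":[0,0,0],"jaw":0},{"translation":[0,0,0.0],"rot":[0,0,0],"jaw":0},{"translation":[0,0,0.0],"rot":[0,0,0],"jaw":0}]' 20
python3 -c "
from h import *
rel(0,-.05,.086)"
python3 -m creep '[{"translation":[0,0,-0.005],"rot":[0,0,0],"jaw":0},{"translation":[0,0,-0.015],"rot":[0,0,0],"jaw":0},{"translation":[0,0,-0.02],"rot":[0,0,0],"jaw":0},{"translation":[0,0,-0.02],"rot":[0,0,0],"jaw":0},{"translation":[0,0,-0.01],"rot":[0,0,0],"jaw":0},{"translation":[0,0,0],"rot":[0,0,0],"jaw":0},{"translation":[0,0,0],"rot":[0,0,0],"jaw":0}]' 30
python3 -c "
from h import *
rel(0,-.168,.156)
showlid('scene','pics/s25.png',(240,80,340,200),5,0,-.05,.071+.07,w=.052,rnd=1)
"
```

```text
clock: 21.97
position: [0.5514, -0.1417, 0.0863]
ee_rot: [-0.209, 3.134, -0.001]
force: [-0.4, -2.4, 2.0]
width: 0.14
t 21.97 rackpos [ 0.0001 -0.0506  0.0863] delta mm [0.1 0.6 0.3] rot [-0.05  0.06 -0.02] F [-0.4 -2.4  2. ] M [-0.45 -0.05  0.03] w 0.0128
clock: 22.55
position: [0.5511, -0.1409, 0.1559]
ee_rot: [-0.21, 3.134, 0.0]
force: [-0.6, 0.3, -0.7]
width: 0.136
t 22.55 rackpos [-1.000e-04 -4.980e-02  1.559e-01] delta mm [-1.000e-01 -1.182e+02 -2.000e-01] rot [0.01 0.05 0.01] F [-0.6  0.3 -0.7] M [ 0.05 -0.04  0.03] w 0.0125
```

View pics/s25.png

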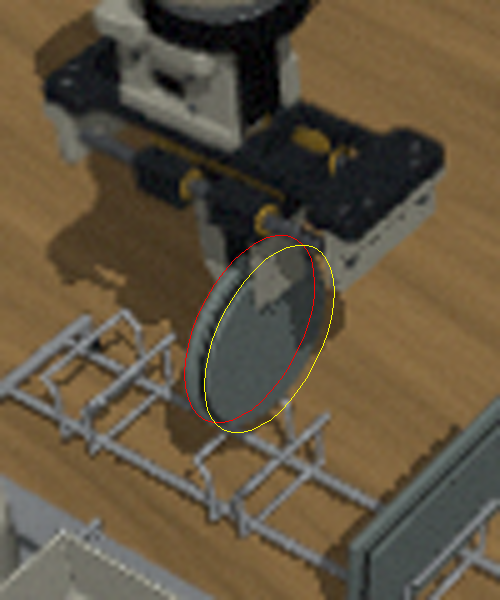

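```bash
python3 -m creep '[{"translation":[0,-0.015,0],"rot":[0,0,0],"jaw":0},{"translation":[0,-0.03,0],"rot":[0,0,0],"jaw":0},{"translation":[0,-0.03,0],"rot":[0,0,0],"jaw":0},{"translation":[0,-0.03,0],"rot":[0,0,0],"jaw":0},{"translation":[0,-0.013,0],"rot":[0,0,0],"jaw":0},{"translation":[0,0,0],"rot":[0,0,0],"jaw":0},{"translation":[0,0,0],"rot":[0,0,0],"jaw":0},{"translation":[0,0,0],"rot":[0,0,0],"jaw":0},{"translation":[0,0,0],"rot":[0,0,0],"jaw":0}]' 30
python3 -c "
from h import *
rel(0,-.168,.116)
showlid('scene','pics/s26.png',(210,70,310,190),5,0,-.168,.071+.07,w=.052,rnd=1)
"
```

```text
clock: 23.35
position: [0.5667, -0.2561, 0.1552]
ee_rot: [0.212, -3.134, -0.002]
force: [0.0, 0.8, -1.0]
width: 0.138
t 23.35 rackpos [ 0.     -0.166   0.1552] delta mm [ 0.  -2.1 39.2] rot [ 0.09 -0.04  0.11] F [ 0.   0.8 -1. ] M [0.07 0.   0.02] w 0.0126
```

View pics/s26.png

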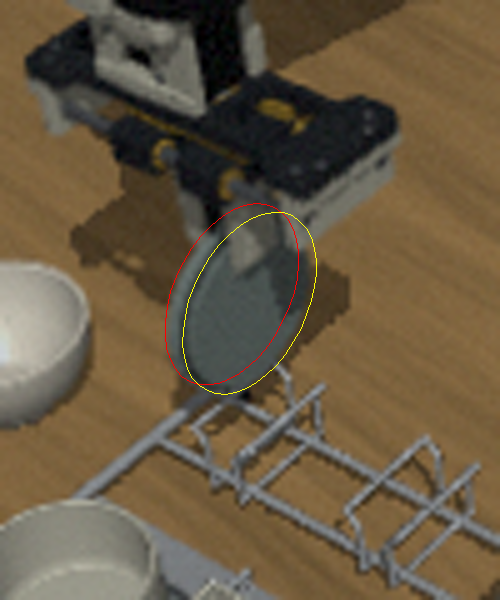

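```bash
python3 -m creep '[{"translation":[0,-0.001,0.01],"rot":[0,0,0],"jaw":0},{"translation":[0,0,0.01],"rot":[0,0,0],"jaw":0},{"translation":[0,0,0.01],"rot":[0,0,0],"jaw":0},{"translation":[0,0,0.01],"rot":[0,0,0],"jaw":0},{"translation":[0,0,0],"rot":[0,0,0],"jaw":0},{"translation":[0,0,0],"rot":[0,0,0],"jaw":0},{"translation":[0,0,0],"rot":[0,0,0],"jaw":0}]' 30
python3 -c "
from h import *
rel(0,-.168,.086)
showlid('scene','pics/s27.png',(210,70,310,190),5,0,-.168,.071+.03,w=.052,rnd=1)
"
```

```text
clock: 23.98
position: [0.5669, -0.2593, 0.1158]
ee_rot: [0.209, -3.135, 0.0]
force: [0.4, -0.3, 0.1]
width: 0.141
t 23.98 rackpos [-0.0002 -0.1691  0.1158] delta mm [-0.2  1.1 29.8] rot [-0.01 -0.   -0.02] F [ 0.4 -0.3  0.1] M [ 0.03  0.04 -0.01] w 0.0129
```

View pics/s27.png

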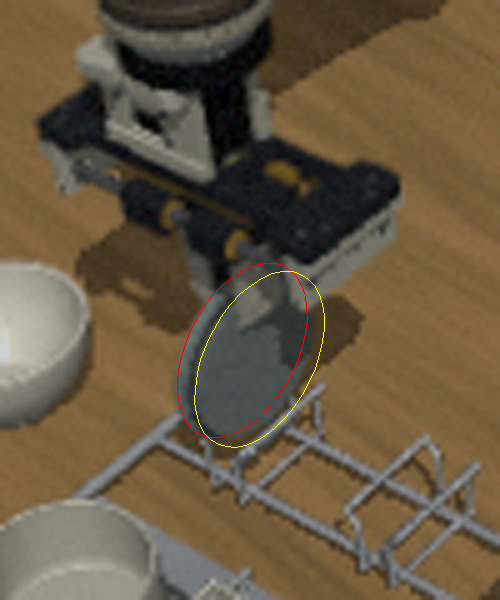

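```bash
python3 -m creep '[{"translation":[0,0.001,0.007],"rot":[0,0,0],"jaw":0},{"translation":[0,0,0.007],"rot":[0,0,0],"jaw":0},{"translation":[0,0,0.006],"rot":[0,0,0],"jaw":0},{"translation":[0,0,0],"rot":[0,0,0],"jaw":0},{"translation":[0,0,0],"rot":[0,0,0],"jaw":0},{"translation":[0,0,0],"rot":[0,0,0],"jaw":0}]' 30
python3 -c "
from h import *
rel(0,-.168,.086)
"
python3 -m creep '[{"translation":[0,0,0.004],"rot":[0,0,0],"jaw":0},{"translation":[0,0,0.003],"rot":[0,0,0],"jaw":0},{"translation":[0,0,0.002],"rot":[0,0,0],"jaw":0},{"translation":[0,0,0.001],"rot":[0,0,0],"jaw":0},{"translation":[0,0,0],"rot":[0,0,0],"jaw":0},{"translation":[0,0,0],"rot":[0,0,0],"jaw":0}]' 30
python3 -c "
from h import *
rel(0,-.168,.086)
showlid('scene','pics/s28.png',(210,70,310,190),5,0,-.168,.071,w=.052,rnd=1)
"
```

```text
clock: 24.53
position: [0.5667, -0.2582, 0.0958]
ee_rot: [0.209, -3.135, 0.0]
force: [-0.2, 0.1, -1.0]
width: 0.135
t 24.53 rackpos [-0.0002 -0.1681  0.0958] delta mm [-0.2  0.1  9.8] rot [-0.   -0.   -0.02] F [-0.2  0.1 -1. ] M [ 0.07  0.02 -0.05] w 0.0124
clock: 25.03
position: [0.5674, -0.2585, 0.0867]
ee_rot: [-0.209, 3.133, -0.001]
force: [-0.3, -0.2, 6.7]
width: 0.143
t 25.03 rackpos [ 0.0003 -0.1685  0.0867] delta mm [0.3 0.5 0.7] rot [-0.05  0.09 -0.01] F [-0.3 -0.2  6.7] M [ 0.01  0.24 -0.01] w 0.0131
```

View pics/s28.png

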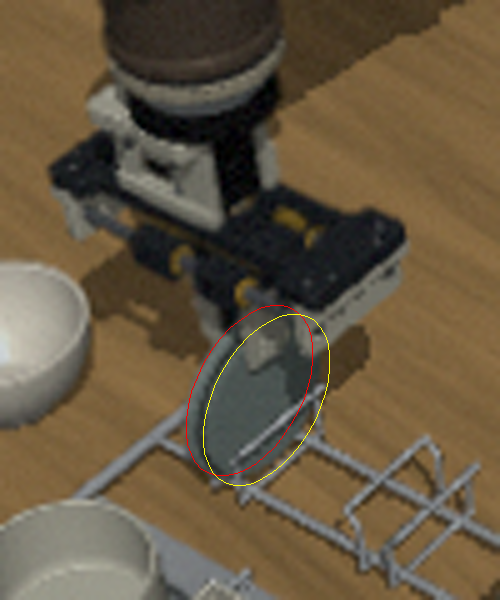

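```bash
python3 -m creep '[{"translation":[0,0,0],"rot":[0,0,0],"jaw":0.03},{"translation":[0,0,0],"rot":[0,0,0],"jaw":0.05},{"translation":[0,0,0],"rot":[0,0,0],"jaw":0.05},{"translation":[0,0,0],"rot":[0,0,0],"jaw":0.05},{"translation":[0,0,-0.01],"rot":[0,0,0],"jaw":0.05},{"translation":[0,0,-0.02],"rot":[0,0,0],"jaw":0.05},{"translation":[0,0,-0.03],"rot":[0,0,0],"jaw":0.05},{"translation":[0,0,-0.02],"rot":[0,0,0],"jaw":0.05},{"translation":[0,0,0],"rot":[0,0,0],"jaw":0.05},{"translation":[0,0,0],"rot":[0,0,0],"jaw":0.05}]' 20
python3 -c "
from h import *
rel(0,.174,.16)
show('top',P0,'pics/t29.png',(265,195,385,275),k=6,lids=[(.168,'s'),(.056,'o')])
"
```

```text
clock: 25.92
position: [0.5675, -0.2585, 0.1676]
ee_rot: [-0.209, 3.132, -0.002]
force: [-0.4, 0.4, -0.0]
width: 0.543
t 25.92 rackpos [ 0.0005 -0.1685  0.1676] delta mm [  0.6 342.5   7.2] rot [-0.07  0.16 -0.01] F [-0.4  0.4 -0. ] M [ 0.05  0.05 -0.01] w 0.0498
```

View pics/t29.png

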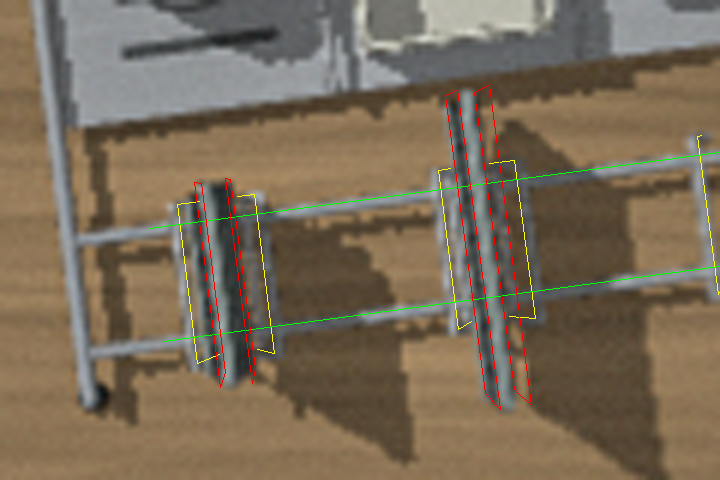

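```bash
python3 -m creep '[{"translation":[0,0.02,0],"rot":[0,0,0],"jaw":0.05},{"translation":[0,0.038,0],"rot":[0,0,0],"jaw":0.05},{"translation":[0,0.038,0],"rot":[0,0,0],"jaw":0.05},{"translation":[0,0.038,0],"rot":[0,0,0],"jaw":0.05},{"translation":[0,0.038,0],"rot":[0,0,0],"jaw":0.05},{"translation":[0,0.038,0],"rot":[0,0,0],"jaw":0.05},{"translation":[0,0.038,0],"rot":[0,0,0],"jaw":0.05},{"translation":[0,0.038,0],"rot":[0,0,0],"jaw":0.05},{"translation":[0,0.038,0],"rot":[0,0,0],"jaw":0.05},{"translation":[0,0.015,0],"rot":[0,0,0],"jaw":0.05},{"translation":[0,0,0],"rot":[0,0,0],"jaw":0.05},{"translation":[0,0,0],"rot":[0,0,0],"jaw":0.05}]' 20
python3 -m creep '[{"translation":[0,0,0.015],"rot":[0,0,0],"jaw":0.05},{"translation":[0,0,0.015],"rot":[0,0,0],"jaw":0.05},{"translation":[0,0,0.015],"rot":[0,0,0],"jaw":0.05},{"translation":[0,0,0],"rot":[0,0,0],"jaw":0.05},{"translation":[0,0,0],"rot":[0,0,0],"jaw":0.05},{"translation":[0,0,0],"rot":[0,0,0],"jaw":0.05}]' 20
python3 -c "
from h import *
rel(0,.169,.072)
show('scene',P0,'pics/s30.png',(240,110,400,240),k=5,lids=[(-.168,'r')])
"
```

```text
clock: 26.97
position: [0.5207, 0.0787, 0.1649]
ee_rot: [0.213, -3.132, 0.001]
force: [0.2, -0.9, -0.5]
width: 0.549
clock: 27.47
position: [0.522, 0.0768, 0.1213]
ee_rot: [-0.207, 3.135, -0.001]
force: [0.4, 0.5, 0.2]
width: 0.547
t 27.47 rackpos [0.     0.1699 0.1213] delta mm [ 0.  -0.9 49.3] rot [-0.02  0.01 -0.1 ] F [0.4 0.5 0.2] M [ 0.07 -0.   -0.04] w 0.0502
```

View pics/s30.png

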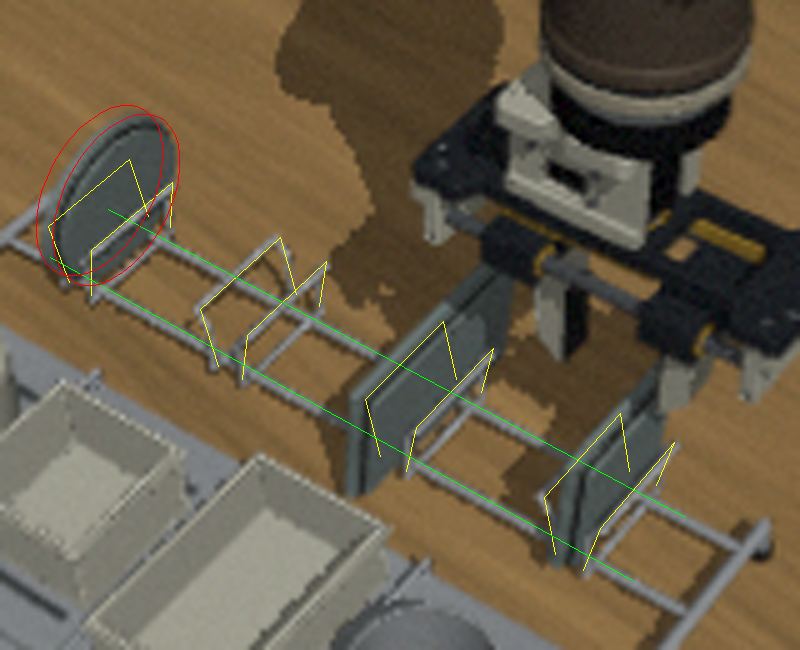

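Round and oblong are both seated in the right slots. Now to grip the square lid.

```bash
python3 -m creep '[{"translation":[0,-0.001,0.015],"rot":[0,0,0],"jaw":0.05},{"translation":[0,0,0.015],"rot":[0,0,0],"jaw":0.05},{"translation":[0,0,0.01],"rot":[0,0,0],"jaw":0.05},{"translation":[0,0,0.009],"rot":[0,0,0],"jaw":0.05},{"translation":[0,0,0.0],"rot":[0,0,0],"jaw":0.02},{"translation":[0,0,0.0],"rot":[0,0,0],"jaw":0.0},{"translation":[0,0,0.0],"rot":[0,0,0],"jaw":0.0},{"translation":[0,0,0.0],"rot":[0,0,0],"jaw":0},{"translation":[0,0,0.0],"rot":[0,0,0],"jaw":0},{"translation":[0,0,0.0],"rot":[0,0,0],"jaw":0},{"translation":[0,0,0.0],"rot":[0,0,0],"jaw":0}]' 20
python3 -c "
from h import *
rel(0,.169,.072)"
python3 -m creep '[{"translation":[0,0,-0.005],"rot":[0,0,0],"jaw":0},{"translation":[0,0,-0.015],"rot":[0,0,0],"jaw":0},{"translation":[0,0,-0.02],"rot":[0,0,0],"jaw":0},{"translation":[0,0,-0.025],"rot":[0,0,0],"jaw":0},{"translation":[0,0,-0.025],"rot":[0,0,0],"jaw":0},{"translation":[0,0,-0.02],"rot":[0,0,0],"jaw":0},{"translation":[0,0,-0.01],"rot":[0,0,0],"jaw":0},{"translation":[0,0,0],"rot":[0,0,0],"jaw":0},{"translation":[0,0,0],"rot":[0,0,0],"jaw":0}]' 30
python3 -c "
from h import *
rel(0,-.056,.19)
showlid('scene','pics/s31.png',(300,70,400,190),5,0,.169,.067+.12)
"
```

```text
clock: 28.43
position: [0.5221, 0.077, 0.0722]
ee_rot: [-0.209, 3.134, 0.0]
force: [-0.4, 0.0, 1.8]
width: 0.141
t 28.43 rackpos [1.000e-04 1.701e-01 7.220e-02] delta mm [ 0.1 -1.1  0.2] rot [ 0.01  0.04 -0.  ] F [-0.4  0.   1.8] M [0.18 0.   0.02] w 0.0129
clock: 29.18
position: [0.5216, 0.077, 0.1916]
ee_rot: [-0.21, 3.134, 0.0]
force: [-0.1, 0.0, -1.5]
width: 0.136
t 29.18 rackpos [-0.0003  0.1702  0.1916] delta mm [  -0.3 -226.2    1.5] rot [0.01 0.02 0.  ] F [-0.1  0.  -1.5] M [-0.02  0.03  0.01] w 0.0125
```

View pics/s31.png

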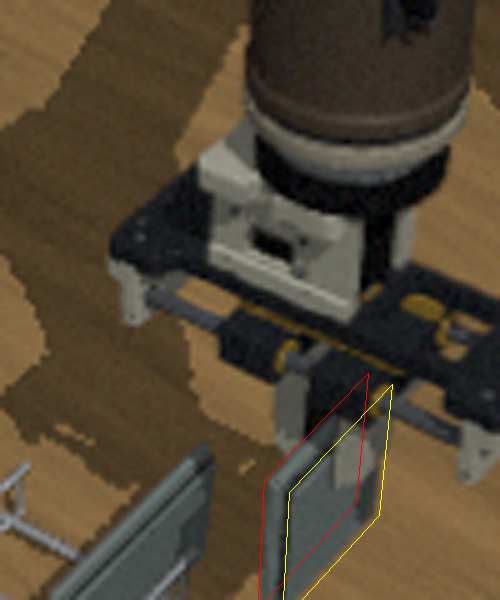

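Bottom at about 145 mm, clear of the oblong's 109 mm. Crossing to slot -56.

```bash
python3 -m creep '[{"translation":[0,-0.015,0],"rot":[0,0,0],"jaw":0},{"translation":[0,-0.03,0],"rot":[0,0,0],"jaw":0},{"translation":[0,-0.032,0],"rot":[0,0,0],"jaw":0},{"translation":[0,-0.032,0],"rot":[0,0,0],"jaw":0},{"translation":[0,-0.032,0],"rot":[0,0,0],"jaw":0},{"translation":[0,-0.032,0],"rot":[0,0,0],"jaw":0},{"translation":[0,-0.03,0],"rot":[0,0,0],"jaw":0},{"translation":[0,-0.015,0],"rot":[0,0,0],"jaw":0},{"translation":[0,-0.008,0],"rot":[0,0,0],"jaw":0},{"translation":[0,0,0],"rot":[0,0,0],"jaw":0},{"translation":[0,0,0],"rot":[0,0,0],"jaw":0},{"translation":[0,0,0],"rot":[0,0,0],"jaw":0}]' 30
python3 -m creep '[{"translation":[0,0,0.015],"rot":[0,0,0],"jaw":0},{"translation":[0,0,0.02],"rot":[0,0,0],"jaw":0},{"translation":[0,0,0.015],"rot":[0,0,0],"jaw":0},{"translation":[0,0,0],"rot":[0,0,0],"jaw":0},{"translation":[0,0,0],"rot":[0,0,0],"jaw":0},{"translation":[0,0,0],"rot":[0,0,0],"jaw":0}]' 30
python3 -c "
from h import *
rel(0,-.056,.1)
showlid('scene','pics/s32.png',(250,90,350,210),5,0,-.056,.067+.07)
"
```

```text
clock: 30.23
position: [0.5516, -0.1451, 0.1911]
ee_rot: [0.213, -3.133, -0.002]
force: [0.5, 0.0, -0.5]
width: 0.14
clock: 30.73
position: [0.5524, -0.1463, 0.1426]
ee_rot: [-0.211, 3.134, 0.0]
force: [-0.1, -0.0, -0.4]
width: 0.143
t 30.73 rackpos [ 0.0004 -0.0552  0.1426] delta mm [ 0.5 -0.8 42.6] rot [0.   0.05 0.06] F [-0.1 -0.  -0.4] M [0.01 0.01 0.01] w 0.0131
```

View pics/s32.png

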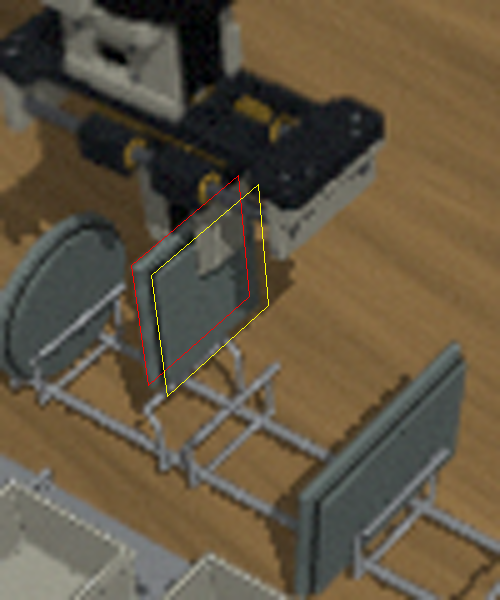

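```bash
python3 -m creep '[{"translation":[0,-0.0008,0.01],"rot":[0,0,0],"jaw":0},{"translation":[0,0,0.015],"rot":[0,0,0],"jaw":0},{"translation":[0,0,0.015],"rot":[0,0,0],"jaw":0},{"translation":[0,0,0],"rot":[0,0,0],"jaw":0},{"translation":[0,0,0],"rot":[0,0,0],"jaw":0},{"translation":[0,0,0],"rot":[0,0,0],"jaw":0}]' 30
python3 -c "
from h import *
rel(0,-.056,.072)
"
python3 -m creep '[{"translation":[0,0,0.007],"rot":[0,0,0],"jaw":0},{"translation":[0,0,0.007],"rot":[0,0,0],"jaw":0},{"translation":[0,0,0.006],"rot":[0,0,0],"jaw":0},{"translation":[0,0,0],"rot":[0,0,0],"jaw":0},{"translation":[0,0,0],"rot":[0,0,0],"jaw":0},{"translation":[0,0,0],"rot":[0,0,0],"jaw":0}]' 30
python3 -c "
from h import *
rel(0,-.056,.072)
showlid('scene','pics/s33.png',(250,90,350,210),5,0,-.056,.067+.01)
"
```

```text
clock: 31.28
position: [0.5524, -0.1481, 0.1025]
ee_rot: [-0.209, 3.134, -0.0]
force: [0.0, 0.6, -0.1]
width: 0.138
t 31.28 rackpos [ 0.0002 -0.0571  0.1025] delta mm [ 0.2  1.1 30.5] rot [-0.02  0.05 -0.02] F [ 0.   0.6 -0.1] M [ 0.03  0.03 -0.02] w 0.0127
clock: 31.78
position: [0.5519, -0.148, 0.0818]
ee_rot: [0.209, -3.135, 0.0]
force: [-0.1, -0.1, 0.1]
width: 0.139
t 31.78 rackpos [-0.0002 -0.0568  0.0818] delta mm [-0.2  0.8  9.8] rot [-0.   -0.01 -0.01] F [-0.1 -0.1  0.1] M [0.05 0.06 0.02] w 0.0128
```

View pics/s33.png

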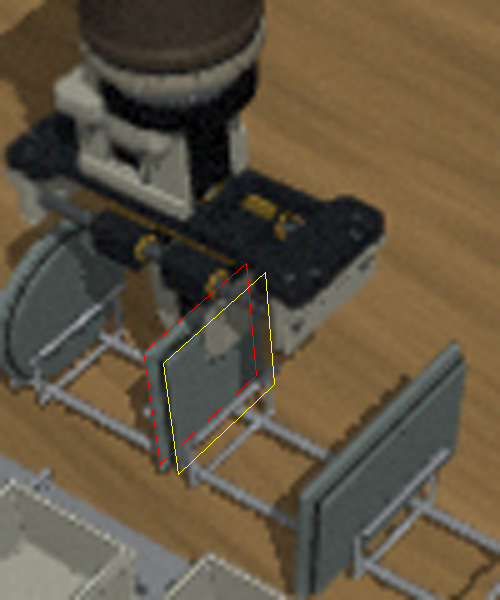

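```bash
python3 -m creep '[{"translation":[0,0.0008,0.004],"rot":[0,0,0],"jaw":0},{"translation":[0,0,0.003],"rot":[0,0,0],"jaw":0},{"translation":[0,0,0.002],"rot":[0,0,0],"jaw":0},{"translation":[0,0,0.001],"rot":[0,0,0],"jaw":0},{"translation":[0,0,0],"rot":[0,0,0],"jaw":0},{"translation":[0,0,0],"rot":[0,0,0],"jaw":0}]' 30
python3 -c "
from h import *
rel(0,-.056,.072)
showlid('scene','pics/s34.png',(250,90,350,210),5,0,-.056,.067+.0)
"
```

```text
clock: 32.33
position: [0.5519, -0.147, 0.0721]
ee_rot: [-0.209, 3.134, 0.0]
force: [-0.8, 0.3, 4.0]
width: 0.138
t 32.33 rackpos [-0.0002 -0.0559  0.0721] delta mm [-0.2 -0.1  0.1] rot [ 0.02  0.01 -0.01] F [-0.8  0.3  4. ] M [0.19 0.42 0.06] w 0.0127
```

View pics/s34.png

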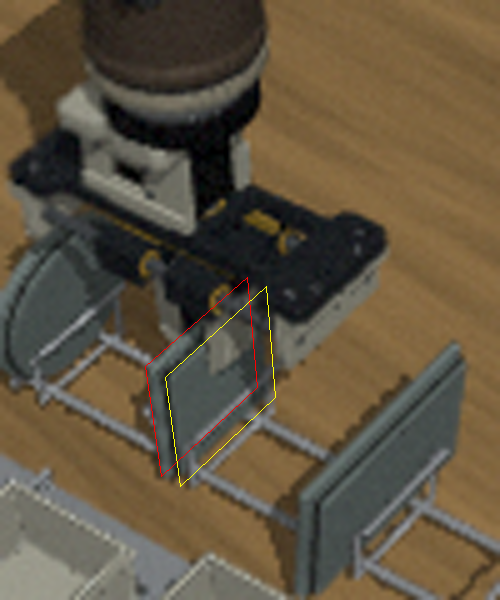

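Contact at the seated height. A touch further down, then release, rise and move the arm back clear for the final look.

```bash
python3 -m creep '[{"translation":[0,0,0.0008],"rot":[0,0,0],"jaw":0},{"translation":[0,0,0],"rot":[0,0,0],"jaw":0},{"translation":[0,0,-0.0005],"rot":[0,0,0],"jaw":0.03},{"translation":[0,0,0],"rot":[0,0,0],"jaw":0.05},{"translation":[0,0,0],"rot":[0,0,0],"jaw":0.05},{"translation":[0,0,0],"rot":[0,0,0],"jaw":0.05},{"translation":[0,0,-0.01],"rot":[0,0,0],"jaw":0.05},{"translation":[0,0,-0.02],"rot":[0,0,0],"jaw":0.05},{"translation":[0,0,-0.03],"rot":[0,0,0],"jaw":0.05},{"translation":[0,0,-0.03],"rot":[0,0,0],"jaw":0.05},{"translation":[0,0,-0.02],"rot":[0,0,0],"jaw":0.05},{"translation":[0,0,0],"rot":[0,0,0],"jaw":0.05}]' 20
python3 -m creep '[{"translation":[0.01,0.03,-0.02],"rot":[0,0,0],"jaw":0.05},{"translation":[0.01,0.038,0],"rot":[0,0,0],"jaw":0.05},{"translation":[0.01,0.038,0],"rot":[0,0,0],"jaw":0.05},{"translation":[0.01,0.038,0],"rot":[0,0,0],"jaw":0.05},{"translation":[0.01,0.038,0],"rot":[0,0,0],"jaw":0.05},{"translation":[0.01,0.038,0],"rot":[0,0,0],"jaw":0.05},{"translation":[0.01,0.038,0],"rot":[0,0,0],"jaw":0.05},{"translation":[0.01,0.038,0],"rot":[0,0,0],"jaw":0.05},{"translation":[0.01,0.038,0],"rot":[0,0,0],"jaw":0.05},{"translation":[0.01,0.038,0],"rot":[0,0,0],"jaw":0.05},{"translation":[0.01,0.038,0],"rot":[0,0,0],"jaw":0.05},{"translation":[0.01,0.03,0],"rot":[0,0,0],"jaw":0.05}]'
python3 -m creep '[{"translation":[0.01,0.038,0],"rot":[0,0,0],"jaw":0.05},{"translation":[0.01,0.03,0],"rot":[0,0,0],"jaw":0.05},{"translation":[0,0,0],"rot":[0,0,0],"jaw":0.05},{"translation":[0,0,0],"rot":[0,0,0],"jaw":0.05}]'
python3 -c "
from h import *
rel(0,0,.1)
L=[(-.056,'s'),(.056,'o'),(-.168,'r')]
show('scene',P0,'pics/s40.png',(180,110,400,270),k=3.6,lids=L)
show('scene',P0,'pics/s40n.png',(240,110,350,210),k=7,draw=False)
show('top',P0,'pics/t40.png',(205,125,525,275),k=2.5,draw=False)
show('top',P0,'pics/t40n.png',(335,190,445,260),k=7,draw=False)
"
```

```text
clock: 33.38
position: [0.5543, -0.148, 0.1866]
ee_rot: [-0.208, 3.127, -0.002]
force: [0.6, -0.4, 0.2]
width: 0.542
clock: 34.38
position: [0.3729, 0.2757, 0.2018]
ee_rot: [-0.212, 3.134, 0.001]
force: [0.3, 0.4, 0.4]
width: 0.547
clock: 34.72
position: [0.3444, 0.3391, 0.2014]
ee_rot: [0.216, -3.134, 0.0]
force: [0.3, -0.8, -0.7]
width: 0.544
t 34.72 rackpos [-0.1411  0.4536  0.2014] delta mm [-139.4 -454.1  101.4] rot [-0.01 -0.02  0.22] F [ 0.3 -0.8 -0.7] M [ 0.02 -0.02  0.01] w 0.0500
```

View pics/s40.png

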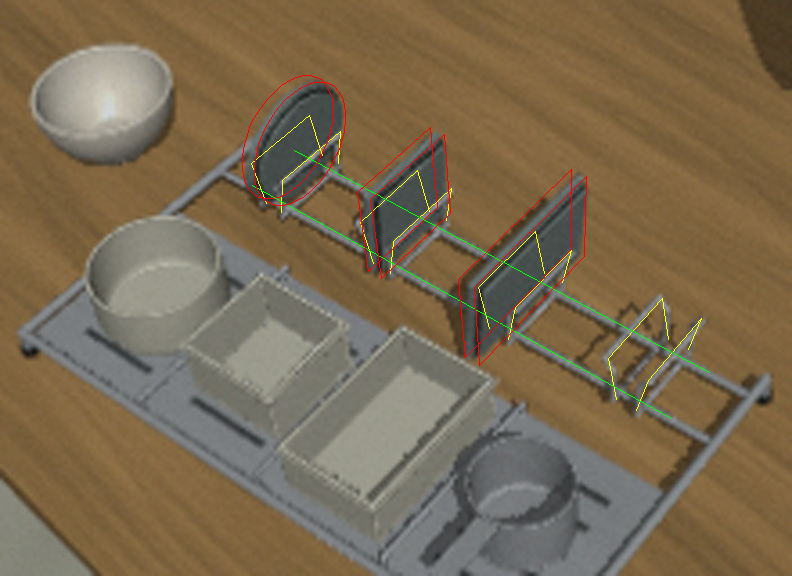

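View pics/s40n.png

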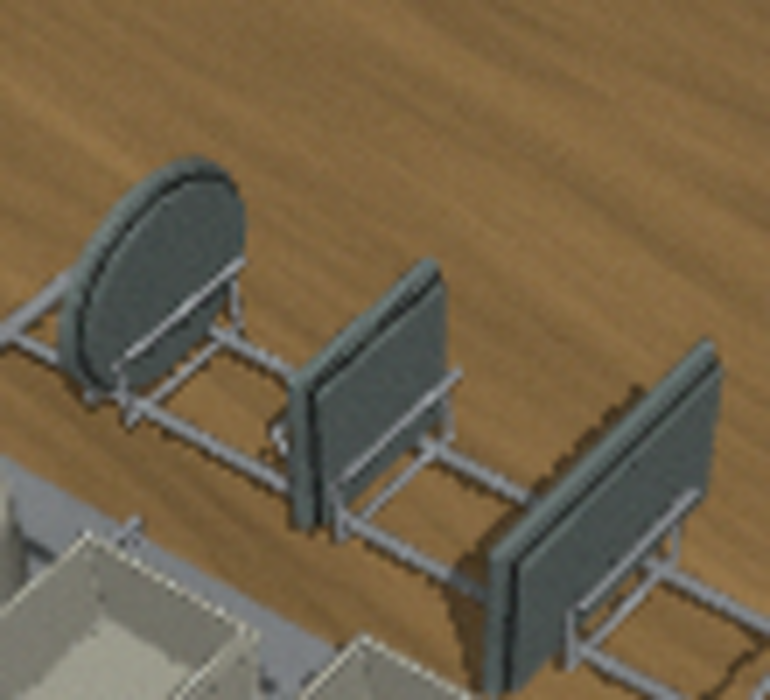

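View pics/t40.png

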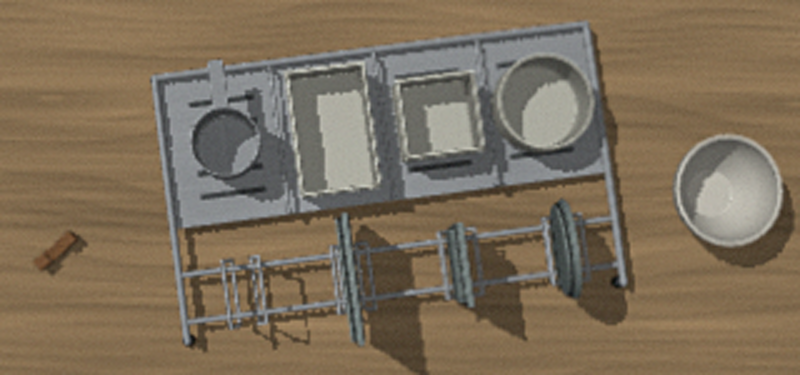

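View pics/t40n.png

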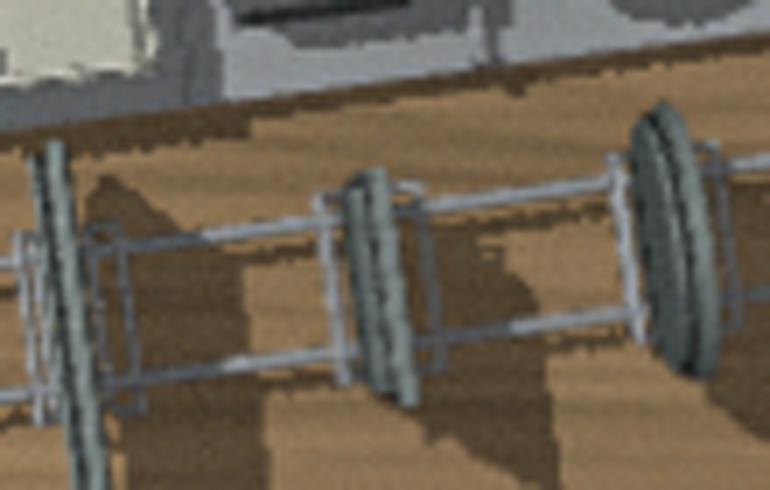

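Run:
```python
from h import *
a=cv2.imread('pics/top0.png').astype(int); b=optics.get_image('top')[:,:,::-1].astype(int)
d=np.abs(a-b).max(2)
for n,(x0,y0,x1,y1) in dict(rest=(215,212,245,240),bowl=(470,175,525,230),boxes=(262,130,455,200)).items():
    r=d[y0:y1,x0:x1]; print(n,(r>45).sum(),r.mean().round(2))
T=lambda x,y:np.array([335+(x+.5)/7-.5,190+(y+.5)/7-.5])
def inr(X):
    e=np.array(X)-P0[:2]; c,s=np.cos(P0[2]),np.sin(P0[2]); return (np.array([c*e[0]+s*e[1],-s*e[0]+c*e[1]])*1000).round(1)
for nm,p,z in[("sq bay",(380,167),.109),("sq rob",(410,405),.109),("rd bay",(658,103),.071),("rd rob",(705,378),.071),("ob bay",(57,140),.109)]:
    print(nm,inr(onz("top",T(*p),z)))
im=cv2.imread('pics/t40.png')
for p in[(346,213),(361,343)]: print("ob",inr(onz("top",np.array([205+(p[0]+.5)/2.5-.5,125+(p[1]+.5)/2.5-.5]),.109)))
```

```text
rest 0 3.84
bowl 0 3.78
boxes 3 3.77
sq bay [ 40.7 -53.9]
sq rob [-43.6 -53.1]
rd bay [  50.8 -166.2]
rd rob [ -51.4 -169.5]
ob bay [64.9 57.9]
ob [64.  57.1]
ob [-64.3  59.2]
```

All three lids are centred in their slots within about 1.5 mm, and nothing else has moved. Handing the job in.

```bash
python3 -c "
from cell import arm
print(arm.sign_off())"
```

```text
the job is handed in; nothing more can be done
None
```

The three lids are now in the slots in line with their own boxes: round at y -168, square at -56, and oblong at +56 on its long edge. I used the empty slot at +168 to make room: square to the spare slot, oblong to +56, round to -168, then square to -56. The job was handed in at about 35 s of the 90 s allowed.

**Last checks**
- **Lids:** both pictures show every lid down between its hoops. They lean slightly toward +y, as they did at the start. From the top picture, each lid is centred along x to within about 1.5 mm.
- **Seating:** as each lid was lowered into its final slot, the arm felt light contact, 4 to 11 N, at the expected height. The largest force I read was 26 N, when setting the square lid in the spare slot.
- **Other things:** comparing the top picture with the first one shows no change at the boxes, cup, bowl or rest. The robot stands clear of everything.

**What disagreed**
- **Fingertip height:** the fingertips showed about 29 mm higher in the scene picture than the reported tool position and the given tool dimensions imply. Because of this, my first grip on the square lid closed on only about 5 mm at its top edge. I released it, lowered about 20 mm and gripped again, and used that corrected height for every later grip.
- **Rack position:** the two cameras placed the rack about 3 to 4 mm apart. I used a value between them and every lid went in cleanly.

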